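# Change the recorder's data cartridges

### The arm

A 7-joint arm with a two-finger parallel gripper is mounted at the origin on the work surface. World frame = base frame: x ahead of the robot, y to its left, z up, the work surface at z = 0. Lengths are in mm, angles in rad, forces in N, time in s.
With the tool pointing down it reaches from about 400 to 850 mm from the base axis. Payload 6.9 kg.
Tool frame: the origin (TCP) lies between the finger pads; the fingertips stand 19 mm ahead of it and the grasp point (between the pads) is the TCP; z points along the fingers, y is the line along which they close (so a half turn about z gives the same grasp; the last joint's range is limited). The gripper opens to 85 mm and grips with 20 to 120 N. Pads are 22 mm wide; open, the fingers measure 114 mm over their backs; the gripper's body (76 mm by 85 mm) begins 54 mm behind the grasp point. The pads swing forward as they close: fully open they stand 13 mm farther back than shut.
Start: joints at [1.419, 0.507, -0.238, 1.5, 0.126, 1.149, -0.155], TCP at [158.712, -604.502, 250.275] pointing down, gripper open.
Joint ranges: [-3.08, 3.08], [-0.24, 2.05], [-1.43, 1.35], [0, 2.5], [-1.52, 4.66], [0.17, 1.96], [-2.89, 2.89]. Speed limits (rad/s): [2.39, 2.39, 3.14, 3.14, 3.14, 3.14, 3.14].

### API

Orientations are given as a rotation vector (axis times angle).
In Python, from bench import readout, optics, job_done gives the robot as it stands. The module is installed in compiled form; this text tells all that it offers.
- The arm moves only by the tool move_arm, never from a script. Its argument "series" is a list of rows, each a list of 3 entries, a list of its own where there are three numbers: the shift along the tool's x, y, z in cm, then the turn, a rotation vector about the tool's x, y, z in degrees, then the opening in per cent of the stroke, from 0 (shut) to 100 (fully open). A call has exactly 10 rows; each row shifts and turns the commanded pose from where the row before left it, along the tool's axes as they then stand; what a row does not reach is not made up. A row lasts 1/10 s, in which the tool goes at most 50 mm and 8.59 degrees, less where a joint would pass 70% of its speed; a pose out of reach is approached as far as the arm can. A call is refused whole if a number of a shift passes 5 or a number of a turn 8.59, either way. A call with a gripper value outside its range is refused whole. The fingers move at their own pace and stop on an object; "newtons" is the grip in N (left out, the last holds). Time passes only in rows, so rows that do not move let the fingers close, or fill a call up. It gives the time, the measured TCP pose, the force, the opening and the grip force at its end, in the units of the state.
- readout.read_state(): the state, without advancing time (a new reading comes with each control period).
- optics.camera(name): name is "side" or "top" or "wrist"; returns (picture, depth): 384x512x3 uint8, red, green, blue; 384x512 float32, mm along the optical axis (not along the pixel's ray), 0 where there is no reading.
- optics.camera_params(name): a dict with "camera_matrix" (3x3 intrinsics, pixels), "R" (3x3) and "t" (3): a world point X has camera coordinates R X + t; the wrist camera has in their place "hand_eye" (4x4, takes a point from camera to tool coordinates, whose origin is the TCP and whose axes are the flange's). Camera axes: x right, y down, z forward; pixel columns grow to the right and rows downward; lengths in mm; the calibration is good to about 2 mm. A picture is of the moment at which its call begins: read the wrist's pose just before it. camera_params takes no time and is no camera call.
- job_done(): hands the job in; it is judged then, once.
Trained networks look in the newest picture that a camera, given by its name, has taken for a name from the list of things; names that differ only in an ending like _2 or _b are one class to them, and where a whole thing is asked for, a point or a joint stands for the part that bears it (a point fixed in the world has none). Each returns a list of dicts, best first, with "p" (0 to 1); they miss things now and then, are a little off and sometimes report something else, mostly with a low value. They report only what shows in the picture. A call takes as long as a camera call. They do not tell look-alikes from the thing itself.
- optics.recognise(name, camera): "location" ([x, y, z] in mm, in world coordinates, good to about 4 mm: the middle of the surface that is visible of it).
- optics.cut_out(name, camera): "region" (384x512 bool, what is visible of it).
- optics.pinpoint(name, camera): "location" ([x, y, z] in mm, in world coordinates, good to about 4 mm: a listed point, or the origin of a listed thing).
The state is a dict: "time": time; "joints": joint angles; "qvel": joint speeds; "joint_efforts": joint torques, N m; "tcp_pos": TCP position; "orientation": TCP orientation; "wrist_force": force on the tool from outside, world axes, zero at the start; "torque": the same for the moment, N m; "grip_width": opening from 0.0 (shut) to 1.0 (fully open); "grasp_force": force on a finger pad.
Only numpy, scipy, OpenCV 4.12 (cv2) and the standard library are available. Lean on these libraries where they do the work, as an engineer would, in place of code of your own. Each camera call takes 0.05 s, during which the arm holds its last target. There are 200 camera calls.

### The job

Change over the data cartridges of the bench recorder: the three in its bays are full, so press each to release it, lift it out, and stand all three upright on the low shelf in one neat row, broad faces side by side, square to the shelf and no more than a finger's width (about 15 mm) apart. Load every spare cartridge that stands on the bench, each into a bay of its own (any bay), pressing it fully home until the catch holds it flush with the recorder's top. Leave the jar, tape, tools and other things where they are.

Things in the scene. Friction and masses are not known exactly. Their poses are not given: they have to be found in the camera images.
- full1: A full data cartridge; at the start it sits caught in a bay of the recorder, its top flush with the recorder's top. Block 50 mm (its x) by 32 mm (its y) by 64 mm tall (its z, up), about 180 g, grey plastic on a heavy metal foot (lowest 12 mm, 1 mm smaller all round), with ribs on its two narrow ends; the same turned half round. Origin at the centre of its underside. 
- full2: A full data cartridge, like full1, in another bay. Block 50 mm (its x) by 32 mm (its y) by 64 mm tall (its z, up), about 180 g, grey plastic on a heavy metal foot (lowest 12 mm, 1 mm smaller all round), with ribs on its two narrow ends; the same turned half round. Origin at the centre of its underside. 
- full3: A full data cartridge, like full1, in the third bay. Block 50 mm (its x) by 32 mm (its y) by 64 mm tall (its z, up), about 180 g, grey plastic on a heavy metal foot (lowest 12 mm, 1 mm smaller all round), with ribs on its two narrow ends; the same turned half round. Origin at the centre of its underside. 
- spare1: A spare data cartridge, looking like the full ones; it stands upright on the open bench to the robot's right. Two or three spares are present (None: that one is absent). Block 50 mm (its x) by 32 mm (its y) by 64 mm tall (its z, up), about 180 g, grey plastic on a heavy metal foot (lowest 12 mm, 1 mm smaller all round), with ribs on its two narrow ends; the same turned half round. Origin at the centre of its underside. 
- spare2: A spare data cartridge standing on the bench (None: absent). Block 50 mm (its x) by 32 mm (its y) by 64 mm tall (its z, up), about 180 g, grey plastic on a heavy metal foot (lowest 12 mm, 1 mm smaller all round), with ribs on its two narrow ends; the same turned half round. Origin at the centre of its underside. 
- spare3: A spare data cartridge standing on the bench (None: absent). Block 50 mm (its x) by 32 mm (its y) by 64 mm tall (its z, up), about 180 g, grey plastic on a heavy metal foot (lowest 12 mm, 1 mm smaller all round), with ribs on its two narrow ends; the same turned half round. Origin at the centre of its underside. 
- recorder: Bench recorder, a pale case 150 mm (its x) by 200 mm (its y) by 84 mm high, fixed; origin under it, 62 mm behind its front panel, which faces its -x (the robot). Three bays side by side along its y open upward through its flat top. Each has a spring lifter under the cartridge with a push-push catch. A cartridge rests on its lifter and is not fastened to it.
- bay_a (a point): Centre of the left bay's mouth (recorder's +y), level with the recorder's top; axes as the recorder's. Slot 54 mm (x) by 36 mm (y), with a black 45 degree lead-in 6 mm wide and deep all round. A cartridge goes in foot down, its 50 mm along x. Its underside is 34 mm below this point on a raised lifter (top 30 mm above the case), 63.5 mm below when caught (top flush, 0.5 mm proud).
- bay_b (a point): Centre of the middle bay's mouth, 60 mm from bay_a; the same in all. Pressing the cartridge's top down until the lifter meets its bottom stop, 5 mm below the caught position, and letting go changes the catch over: a raised one is then caught, a caught one rises by itself in about half a second.
- bay_c (a point): Centre of the right bay's mouth (recorder's -y), 60 mm from bay_b; the same in all. A press that stops less than about 4 mm below the caught position changes nothing. The lifter's spring pushes up with about 4 N raised and 6.5 N at the bottom; moving it at speed adds some drag (25 N per m/s).
- lift_a (a joint): How far the left bay's lifter is pressed down: 0 raised, 0.0295 m caught, 0.0346 m at its bottom stop.
- lift_b (a joint): The same for the middle bay's lifter.
- lift_c (a joint): The same for the right bay's lifter.
- shelf_top (a point): Centre of the upper face of the low grey steel bench shelf, to the robot's left: a board 130 mm deep (its x, away from its front edge) and 260 mm long (its y), 75 mm above the bench, fixed, with a lip 10 mm high along its back (+x) edge, open above. A small jar (42 mm wide, 55 mm high) stands on it 100 mm toward +y; the rest of the board is free.
- jar: Bystander: the small jar at the left end of the shelf, 42 mm wide and 55 mm high; origin under it.
- tape: Bystander: a roll of tape, 72 mm wide and 19 mm high, flat on the bench in front of the recorder; origin under its centre.
- screwdriver: Bystander: a screwdriver 160 mm long, lying on the bench at the right; origin at its middle.
- adapter: Bystander: a small metal connector block 34 by 30 by 24 mm with a stub at each end, on the bench at the right; origin under it.
- mug: Bystander: a white mug 76 mm wide and 90 mm high, beyond the shelf; origin under it.
- multimeter: Bystander: a black multimeter 160 by 80 by 34 mm, lying beyond the recorder; origin under it.
Things that resemble listed ones, but are neither listed nor needed, are in the scene too. What is shaped like the full1 but orange or purple is not meant.

How it is judged (in metres and radians):
At the end, for the whole second after the job is handed in: Full cartridges upright on the shelf, square to it within 0.15 rad, in line within 12 mm, each with a neighbour at most 55 mm off centre to centre; each spare present in a bay, within 7 mm of its centre, caught with its top flush within 3 mm; all at rest (angle between each of full1, full2, full3's own z axis and vertical below 0.08 rad and angle between the x axis of each of full1, full2, full3 and the x axis of shelf_top, either way round below 0.15 rad and linear speed of each of full1, full2, full3, spare1, spare2, spare3 below 0.02 m/s and z of full1 in the frame of shelf_top between -0.005 and 0.005 m and x of full1 in the frame of shelf_top between -0.055 and 0.055 m and y of full1 in the frame of shelf_top between -0.12 and 0.12 m and ((y of full2 in the frame of full1 between 0.028 and 0.055 m or y of full2 in the frame of full1 between -0.055 and -0.028 m) or (y of full3 in the frame of full1 between 0.028 and 0.055 m or y of full3 in the frame of full1 between -0.055 and -0.028 m)) and z of full2 in the frame of shelf_top between -0.005 and 0.005 m and x of full2 in the frame of shelf_top between -0.055 and 0.055 m and y of full2 in the frame of shelf_top between -0.12 and 0.12 m and ((y of full1 in the frame of full2 between 0.028 and 0.055 m or y of full1 in the frame of full2 between -0.055 and -0.028 m) or (y of full3 in the frame of full2 between 0.028 and 0.055 m or y of full3 in the frame of full2 between -0.055 and -0.028 m)) and z of full3 in the frame of shelf_top between -0.005 and 0.005 m and x of full3 in the frame of shelf_top between -0.055 and 0.055 m and y of full3 in the frame of shelf_top between -0.12 and 0.12 m and ((y of full1 in the frame of full3 between 0.028 and 0.055 m or y of full1 in the frame of full3 between -0.055 and -0.028 m) or (y of full2 in the frame of full3 between 0.028 and 0.055 m or y of full2 in the frame of full3 between -0.055 and -0.028 m)) and x of full2 in the frame of full1 between -0.012 and 0.012 m and x of full3 in the frame of full1 between -0.012 and 0.012 m and x of full3 in the frame of full2 between -0.012 and 0.012 m and ((horizontal distance between spare1 and bay_a below 0.007 m and z of spare1 in the frame of bay_a between -0.0665 and -0.0605 m and angle between spare1's own z axis and vertical below 0.08 rad) or (horizontal distance between spare1 and bay_b below 0.007 m and z of spare1 in the frame of bay_b between -0.0665 and -0.0605 m and angle between spare1's own z axis and vertical below 0.08 rad) or (horizontal distance between spare1 and bay_c below 0.007 m and z of spare1 in the frame of bay_c between -0.0665 and -0.0605 m and angle between spare1's own z axis and vertical below 0.08 rad)) and ((horizontal distance between spare2 and bay_a below 0.007 m and z of spare2 in the frame of bay_a between -0.0665 and -0.0605 m and angle between spare2's own z axis and vertical below 0.08 rad) or (horizontal distance between spare2 and bay_b below 0.007 m and z of spare2 in the frame of bay_b between -0.0665 and -0.0605 m and angle between spare2's own z axis and vertical below 0.08 rad) or (horizontal distance between spare2 and bay_c below 0.007 m and z of spare2 in the frame of bay_c between -0.0665 and -0.0605 m and angle between spare2's own z axis and vertical below 0.08 rad)) and ((horizontal distance between spare3 and bay_a below 0.007 m and z of spare3 in the frame of bay_a between -0.0665 and -0.0605 m and angle between spare3's own z axis and vertical below 0.08 rad) or (horizontal distance between spare3 and bay_b below 0.007 m and z of spare3 in the frame of bay_b between -0.0665 and -0.0605 m and angle between spare3's own z axis and vertical below 0.08 rad) or (horizontal distance between spare3 and bay_c below 0.007 m and z of spare3 in the frame of bay_c between -0.0665 and -0.0605 m and angle between spare3's own z axis and vertical below 0.08 rad))); the robot touches nothing.
It fails at once if a bystander is pushed more than 40 mm or the jar or mug is tipped (distance of any of jar, tape, screwdriver, adapter, mug, multimeter from where it was at the start of the episode above 0.04 m or angle between any of jar, mug's own z axis and vertical above 0.5 rad).
Of spare1, spare2, spare3 only 2 to 3 are there at a start; the rules pass over those that are not, and their reading is None.
At some moment in a run one of spare1, spare2, spare3 may be knocked a few centimetres aside while the robot is not near it.
It also fails if it takes over 210 s, if anything falls off the work surface, if the arm or the gripper's body presses on something with over 40 N, if the wrist force passes 120 N, or if a joint passes its speed limit or range.

## Working session

There is one attempt and no reset: what is moved stays moved. The work goes in short steps, Python scripts to look and compute and a tool call to move; the robot and the scene stay as the last step left them, time stands still between calls to the robot, and variables do not carry over. Pictures are saved under pics/ and viewed, at most 14 in all, crops included, and the job is handed in when it is done.

Besides the shell and the picture viewer there is one more tool, called as a command line: name --argument value ..., lists and objects as JSON in quotes. move_arm: Moves the arm, as the interface text tells. Its arguments: {"type":"object","properties":{"series":{"type":"array","items":{"type":"array"}},"newtons":{"type":"number"}},"required":["series"]}

```bash
mkdir -p pics; cat > h.py <<'E'
import numpy as np, cv2
from scipy.spatial.transform import Rotation as Ro
from bench import readout, optics, job_done
def save(n,img,scale=1):
    cv2.imwrite('pics/'+n,cv2.resize(img[:,:,::-1],None,fx=scale,fy=scale,interpolation=cv2.INTER_CUBIC))
def cloud(name,st=None,pd=None):
    st=st or readout.read_state()
    pic,d=pd if pd else optics.camera(name); P=optics.camera_params(name); K=np.array(P['camera_matrix'])
    v,u=np.mgrid[:384,:512]; X=np.stack([(u-K[0,2])*d/K[0,0],(v-K[1,2])*d/K[1,1],d],-1).astype(float)
    if name=='wrist':
        H=np.array(P['hand_eye']); X=X@H[:3,:3].T+H[:3,3]
        R=Ro.from_rotvec(st['orientation']).as_matrix(); X=X@R.T+np.array(st['tcp_pos'])
    else:
        X=(X-np.array(P['t']))@np.array(P['R'])
    X[d==0]=np.nan
    return pic,X
E
python3 - <<'E'
from h import *
s=readout.read_state(); print({k:np.round(v,3) for k,v in s.items()})
print(Ro.from_rotvec(s['orientation']).as_matrix().round(3))
ims=[]
for c in ('top','side'):
    pic,d=optics.camera(c); save(c+'0.png',pic,1.5)
    for n in ('full1','bay_a','shelf_top','recorder','tape','adapter','screwdriver','jar'):
        for r in optics.pinpoint(n,c)[:8]: print(c,n,np.round(r['location']),round(r['p'],2))
E
```

```text
{'time': np.float64(0.0), 'joints': array([ 1.419,  0.508, -0.238,  1.501,  0.126,  1.149, -0.155]), 'qvel': array([ 0.   , -0.   ,  0.   ,  0.001, -0.   ,  0.001,  0.   ]), 'joint_efforts': array([ 1.0000e-03, -6.2061e+01, -2.1870e+00, -2.4966e+01,  1.3000e-02,
        1.2000e-02, -0.0000e+00]), 'tcp_pos': array([ 158.555, -604.07 ,  249.442]), 'orientation': array([-3.114, -0.402,  0.   ]), 'wrist_force': array([-0.051,  0.263,  0.828]), 'torque': array([-0.029, -0.006, -0.01 ]), 'grasp_force': np.float64(0.0), 'grip_width': np.float64(0.996)}
[[ 0.967  0.254 -0.   ]
 [ 0.254 -0.967  0.002]
 [-0.    -0.002 -1.   ]]
top full1 [ 390. -118.    1.] 0.86
top full1 [517. -41.  17.] 0.77
top full1 [528. -95.  19.] 0.76
top full1 [716.  59.   1.] 0.67
top full1 [506.  22.  20.] 0.64
top bay_a [517. -37.  81.] 0.86
top bay_a [528. -95.  86.] 0.74
top bay_a [506.  23.  82.] 0.59
top shelf_top [494. 328.  76.] 0.64
top recorder [538. -34.  -2.] 0.89
top tape [372.  32.  -4.] 0.76
top adapter [ 622. -268.    1.] 0.56
top screwdriver [ 622. -421.    0.] 0.64
top jar [424. 393.  77.] 0.93
top jar [373.  32.  -1.] 0.3
top jar [ 429. -402.    3.] 0.23
side full1 [517. -33.  19.] 0.78
side full1 [716.  55.   2.] 0.73
side full1 [ 390. -113.    1.] 0.67
side full1 [508.  24.  21.] 0.62
side full1 [525. -96.  20.] 0.53
side bay_a [525. -98.  83.] 0.92
side bay_a [502.  24.  84.] 0.9
side bay_a [514. -34.  83.] 0.68
side shelf_top [495. 324.  74.] 0.68
side recorder [536. -38.  -2.] 0.86
side recorder [508.  24.  20.] 0.49
side tape [374.  36.   2.] 0.83
side adapter [ 627. -268.   -5.] 0.71
side screwdriver [ 623. -422.   -0.] 0.52
side jar [513. -36.  82.] 0.56
```

View pics/top0.png

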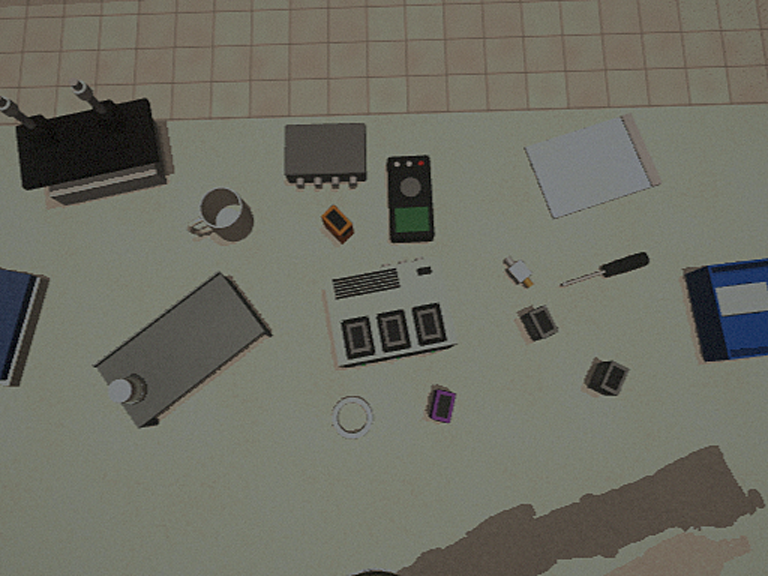

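View pics/side0.png

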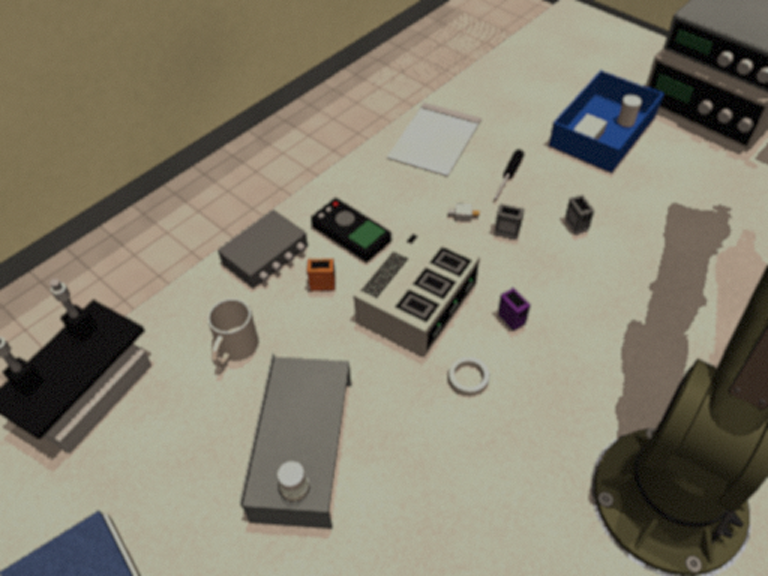

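The spares are the grey pair at top0 (537,323) and (607,377). Orange (337,223) and purple (441,404) are decoys. I'll fit poses from depth and make one enlarged crop.

```bash
cat >> h.py <<'E'
def rect(P):
    (c,s,a)=cv2.minAreaRect(P[:,:2].astype(np.float32)); 
    b=cv2.boxPoints((c,s,a)); e=b[1]-b[0]; f=b[2]-b[1]
    L=e if np.linalg.norm(e)>np.linalg.norm(f) else f
    return np.round(c,1),np.round(sorted(s),1),round(float(np.degrees(np.arctan2(L[1],L[0]))%180),1)
def blobs(X,M,zlo,zhi,x=(200,900),y=(-700,600),minn=25):
    m=(X[...,2]>zlo)&(X[...,2]<zhi)&(X[...,0]>x[0])&(X[...,0]<x[1])&(X[...,1]>y[0])&(X[...,1]<y[1])
    if M is not None: m&=M
    n,l=cv2.connectedComponents(m.astype(np.uint8)); out=[]
    for i in range(1,n):
        P=X[l==i]
        if len(P)>minn: out.append((rect(P),len(P),round(float(np.median(P[:,2])),1)))
    return out
E
python3 - <<'E'
from h import *
pic,X=cloud('top'); save('c.png',pic[190:275,335:430],6)
for a in ((55,71,(200,900),(-500,-130)),(55,71,(300,450),(-150,-80)),(68,80,(300,700),(150,500)),(78,92,(430,640),(-170,90)),(80,92,(400,700),(200,420))):
    for b in blobs(X,None,*a): print(a,b)
E
```

```text
(55, 71, (200, 900), (-500, -130)) ((array([ 527.2, -292.9]), array([31.7, 50.8]), 24.2), 262, 63.3)
(55, 71, (200, 900), (-500, -130)) ((array([ 429.8, -403. ]), array([33.5, 50.7]), 151.5), 294, 63.2)
(55, 71, (200, 900), (-500, -130)) ((array([ 393. , -134.7]), array([ 9.3, 39.2]), 0.2), 36, 63.2)
(55, 71, (300, 450), (-150, -80)) ((array([ 389.9, -118.4]), array([32.1, 51.4]), 166.0), 270, 63.4)
(68, 80, (300, 700), (150, 500)) ((array([493.3, 321.3]), array([131., 261.]), 127.2), 4926, 74.3)
(78, 92, (430, 640), (-170, 90)) ((array([549.2, -32.8]), array([150.4, 200.1]), 99.4), 4468, 83.4)
(80, 92, (400, 700), (200, 420)) ((array([560.6, 337.4]), array([  4.3, 202.4]), 127.3), 126, 83.8)
(80, 92, (400, 700), (200, 420)) ((array([424.7, 378.3]), array([13.4, 39. ]), 179.7), 36, 86.1)
```

View pics/c.png

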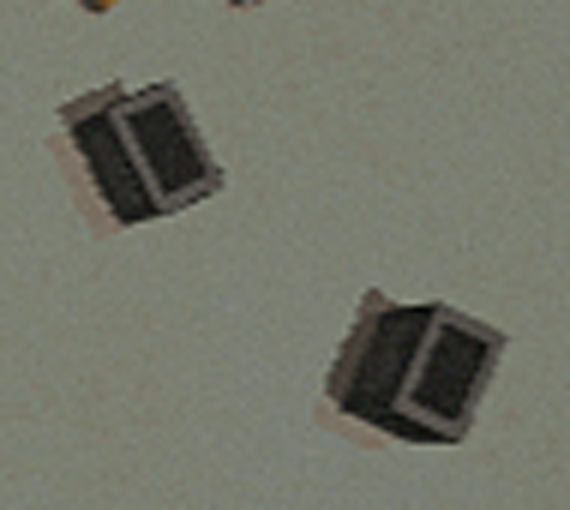

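```bash
cat > plan.py <<'E'
from h import *
import sys
# usage: plan.py x y z yaw nrows [x y z yaw nrows ...]; '-' keeps. yaw = direction of tool x (deg)
s=readout.read_state(); p=np.array(s['tcp_pos']); R=Ro.from_rotvec(s['orientation'])
M=R.as_matrix(); y0=np.degrees(np.arctan2(M[1,0],M[0,0])); print('t',round(float(s['time']),2),'at',p.round(1),'yaw',y0.round(2),'grip',round(float(s['grip_width']),3),round(float(s['grasp_force']),1),'F',np.round(s['wrist_force'],1),'q1,7',np.round(s['joints'],2))
a=sys.argv[1:]
cur=y0
for i in range(0,len(a),5):
    t=[None if v=='-' else float(v) for v in a[i:i+5]]
    g=np.array([p[k] if t[k] is None else t[k] for k in range(3)]); yw=cur if t[3] is None else t[3]; n=int(t[4])
    T=Ro.from_euler('zx',[yw,180],degrees=True); w=(R.inv()*T).as_rotvec()
    print('->',g,yw,'turn/row',np.degrees(w/n).round(2))
    for k in range(n):
        Rk=R*Ro.from_rotvec(w*k/n); sh=Rk.inv().apply((g-p)/n)/10
        if k in (0,n-1) or abs(np.linalg.norm(w))>0.02: print(k,sh.round(2))
    p=g;R=T;cur=yw
E
python3 plan.py 525 -98 170 99.4 20
```

```text
t 0.95 at [ 158.7 -604.5  250.3] yaw 14.71 grip 1.001 0.0 F [-0.1  0.9 -0. ] q1,7 [ 1.42  0.51 -0.24  1.5   0.13  1.15 -0.15]
-> [525. -98. 170.] 99.4 turn/row [-0.    0.    5.71]
0 [ 2.41 -1.98  0.4 ]
1 [ 2.21 -2.21  0.4 ]
2 [ 1.97 -2.42  0.4 ]
3 [ 1.72 -2.61  0.4 ]
4 [ 1.46 -2.77  0.4 ]
5 [ 1.17 -2.9   0.4 ]
6 [ 0.88 -3.    0.4 ]
7 [ 0.58 -3.07  0.4 ]
8 [ 0.27 -3.11  0.4 ]
9 [-0.04 -3.12  0.4 ]
10 [-0.35 -3.11  0.4 ]
11 [-0.66 -3.05  0.4 ]
12 [-0.96 -2.97  0.4 ]
13 [-1.25 -2.86  0.4 ]
14 [-1.53 -2.73  0.4 ]
15 [-1.79 -2.56  0.4 ]
16 [-2.04 -2.37  0.4 ]
17 [-2.26 -2.15  0.4 ]
18 [-2.47 -1.92  0.4 ]
19 [-2.65 -1.66  0.4 ]
```

```bash
sed -i "s/'zx'/'ZX'/" plan.py
python3 plan.py 525 -98 170 99.4 20
```

```text
t 0.95 at [ 158.7 -604.5  250.3] yaw 14.71 grip 1.001 0.0 F [-0.1  0.9 -0. ] q1,7 [ 1.42  0.51 -0.24  1.5   0.13  1.15 -0.15]
-> [525. -98. 170.] 99.4 turn/row [-0.   -0.   -4.23]
0 [ 2.41 -1.98  0.4 ]
1 [ 2.55 -1.8   0.4 ]
2 [ 2.68 -1.61  0.4 ]
3 [ 2.79 -1.4   0.4 ]
4 [ 2.89 -1.19  0.4 ]
5 [ 2.97 -0.98  0.4 ]
6 [ 3.03 -0.76  0.4 ]
7 [ 3.08 -0.53  0.4 ]
8 [ 3.11 -0.3   0.4 ]
9 [ 3.12 -0.07  0.4 ]
10 [3.12 0.16 0.4 ]
11 [3.1  0.39 0.4 ]
12 [3.06 0.62 0.4 ]
13 [3.01 0.84 0.4 ]
14 [2.94 1.06 0.4 ]
15 [2.85 1.28 0.4 ]
16 [2.75 1.48 0.4 ]
17 [2.63 1.68 0.4 ]
18 [2.5  1.87 0.4 ]
19 [2.36 2.05 0.4 ]
```

move_arm --series '[[[2.4, -2.0, 0.4], [0, 0, -4.23], 0], [[2.55, -1.8, 0.4], [0, 0, -4.23], 0], [[2.7, -1.6, 0.4], [0, 0, -4.23], 0], [[2.8, -1.4, 0.4], [0, 0, -4.23], 0], [[2.9, -1.2, 0.4], [0, 0, -4.23], 0], [[3.0, -1.0, 0.4], [0, 0, -4.23], 0], [[3.0, -0.8, 0.4], [0, 0, -4.23], 0], [[3.1, -0.5, 0.4], [0, 0, -4.23], 0], [[3.1, -0.3, 0.4], [0, 0, -4.23], 0], [[3.1, -0.1, 0.4], [0, 0, -4.23], 0]]' --newtons 60

```text
time: 1.95
tcp_pos: [342.3, -349.9, 210.4]
orientation: [2.758, 1.503, 0.0]
wrist_force: [0.9, 0.1, 0.7]
grip_width: 0.004
grasp_force: 0.0
```

move_arm --series '[[[3.1, 0.15, 0.4], [0, 0, -4.23], 0], [[3.1, 0.4, 0.4], [0, 0, -4.23], 0], [[3.05, 0.6, 0.4], [0, 0, -4.23], 0], [[3.0, 0.85, 0.4], [0, 0, -4.23], 0], [[2.95, 1.05, 0.4], [0, 0, -4.23], 0], [[2.85, 1.3, 0.4], [0, 0, -4.23], 0], [[2.75, 1.5, 0.4], [0, 0, -4.23], 0], [[2.65, 1.7, 0.4], [0, 0, -4.23], 0], [[2.5, 1.85, 0.4], [0, 0, -4.23], 0], [[2.35, 2.05, 0.4], [0, 0, -4.23], 0]]'

```text
time: 2.95
tcp_pos: [525.8, -97.1, 170.3]
orientation: [2.03, 2.397, 0.0]
wrist_force: [0.4, -0.9, 0.4]
grip_width: 0.0
grasp_force: 0.0
```

```bash
python3 - <<'E'
from h import *
st=readout.read_state(); pd=optics.camera('wrist'); pic,X=cloud('wrist',st,pd); save('w1.png',pic,1.2)
for n in ('bay_a','full1'):
    for r in optics.pinpoint(n,'wrist')[:4]: print(n,np.round(r['location'],1),round(r['p'],2))
for b in blobs(X,None,78,92,(430,640),(-170,90)): print(b)
E
python3 plan.py 525 -98 110 99.4 3
```

```text
full1 [527.6 -97.8  19.3] 0.95
full1 [ 395.6 -115.4    1. ] 0.87
full1 [713.3  54.8   2.4] 0.77
full1 [512.1 -38.6  18.6] 0.74
((array([552.8, -47.1]), array([151. , 169.5]), 99.5), 50806, 84.8)
((array([506.4,  17.5]), array([24. , 51.6]), 9.4), 3709, 85.2)
t 3.1 at [525.9 -95.8 170.2] yaw 99.52 grip -0.001 0.0 F [-0.7 -0.5 -0.2] q1,7 [ 0.59  0.51 -0.68  1.85  0.4   0.92 -0.11]
-> [525. -98. 110.] 99.4 turn/row [ 0.01 -0.02  0.04]
0 [-0.07 -0.04  2.01]
2 [-0.07 -0.04  2.01]
```

View pics/w1.png

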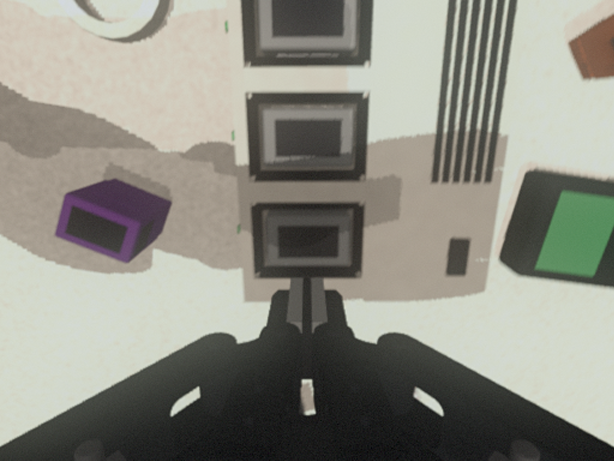

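move_arm --series '[[[0, 0, 2.0], [0, 0, 0], 0], [[0, 0, 2.0], [0, 0, 0], 0], [[0, 0, 2.0], [0, 0, 0], 0], [[0, 0, 0.4], [0, 0, 0], 0], [[0, 0, 0.4], [0, 0, 0], 0], [[0, 0, 0.3], [0, 0, 0], 0], [[0, 0, 0.2], [0, 0, 0], 0], [[0, 0, 0.1], [0, 0, 0], 0], [[0, 0, 0], [0, 0, 0], 0], [[0, 0, 0], [0, 0, 0], 0]]'

```text
time: 4.1
tcp_pos: [525.6, -98.5, 98.4]
orientation: [2.033, 2.391, 0.0]
wrist_force: [-4.1, -0.9, 14.8]
grip_width: -0.0
grasp_force: 7.2
```

move_arm --series '[[[0, 0, -3.5], [0, 0, 0], 0], [[0, 0, -3.5], [0, 0, 0], 0], [[3.0, 0, 0], [0, 0, 0], 0], [[3.0, 0, 0], [0, 0, 0], 0], [[0, 0, 3.0], [0, 0, 0], 0], [[0, 0, 3.0], [0, 0, 0], 0], [[0, 0, 0.5], [0, 0, 0], 0], [[0, 0, 0.3], [0, 0, 0], 0], [[0, 0, 0.2], [0, 0, 0], 0], [[0, 0, 0], [0, 0, 0], 0]]'

```text
time: 5.1
tcp_pos: [516.5, -38.8, 98.5]
orientation: [2.033, 2.392, 0.002]
wrist_force: [-0.7, 1.2, 8.1]
grip_width: -0.001
grasp_force: 3.8
```

move_arm --series '[[[0, 0, 0], [0, 0, 0], 0], [[0, 0, -3.5], [0, 0, 0], 0], [[0, 0, -3.5], [0, 0, 0], 0], [[3.0, 0, 0], [0, 0, 0], 0], [[3.0, 0, 0], [0, 0, 0], 0], [[0, 0, 3.0], [0, 0, 0], 0], [[0, 0, 3.0], [0, 0, 0], 0], [[0, 0, 0.5], [0, 0, 0], 0], [[0, 0, 0.3], [0, 0, 0], 0], [[0, 0, 0.2], [0, 0, 0], 0]]'

```text
time: 6.1
tcp_pos: [506.7, 20.5, 98.3]
orientation: [2.033, 2.392, 0.002]
wrist_force: [-5.7, 0.0, 27.5]
grip_width: 0.001
grasp_force: 14.0
```

move_arm --series '[[[0, 0, 0], [0, 0, 0], 0], [[0, 0, 0], [0, 0, 0], 0], [[0, 0, -3.5], [0, 0, 0], 0], [[0, 0, -3.5], [0, 0, 0], 100], [[0, 0, -3.5], [0, 0, 0], 100], [[-3.0, 0, -2.5], [0, 0, 0], 100], [[-3.0, 0, 0], [0, 0, 0], 100], [[-3.0, 0, 0], [0, 0, 0], 100], [[-3.0, 0, 0], [0, 0, 0], 100], [[0, 0, 0], [0, 0, 0], 100]]'

```text
time: 7.1
tcp_pos: [525.4, -103.4, 227.4]
orientation: [2.041, 2.385, -0.002]
wrist_force: [-1.1, 0.5, -0.3]
grip_width: 0.999
grasp_force: 0.0
```

```bash
python3 - <<'E'
from h import *
for c in ('wrist','top'):
    st=readout.read_state(); pd=optics.camera(c); pic,X=cloud(c,st,pd); save('b_%s.png'%c,pic,1.2)
    for b in blobs(X,None,100,125,(430,640),(-170,90)): print(c,b)
E
python3 plan.py
```

```text
wrist ((array([507. ,  18.2]), array([26.2, 51.7]), 9.1), 3168, 114.8)
wrist ((array([516.4, -37.8]), array([31.5, 51.7]), 8.9), 3034, 114.9)
wrist ((array([526.9, -96.1]), array([32.6, 51.4]), 9.5), 2629, 114.9)
top ((array([524.4, -92. ]), array([21.7, 50.9]), 10.1), 138, 113.2)
top ((array([515.5, -38.8]), array([31.7, 51.6]), 9.6), 283, 113.4)
top ((array([506. ,  20.4]), array([31.9, 51.8]), 9.4), 281, 113.5)
t 7.2 at [525.1 -98.6 227.4] yaw 99.19 grip 0.998 0.0 F [-0.  -0.6  0.3] q1,7 [ 0.62  0.45 -0.72  1.77  0.34  1.04 -0.05]
```

View pics/b_wrist.png

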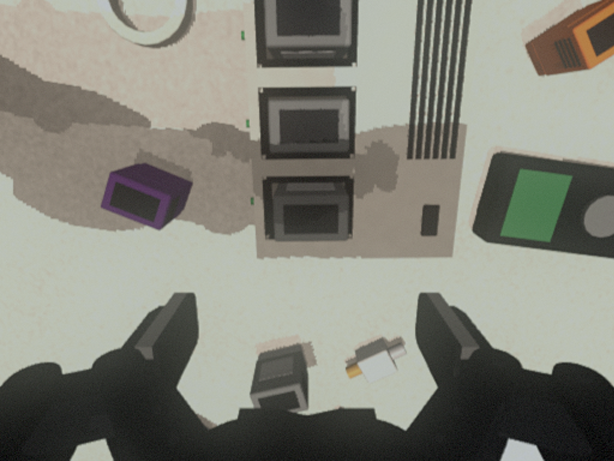

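```bash
python3 plan.py 526 -97 107 99.4 6 - - 205 99.4 4 492.9 313.5 205 127.2 14 492.9 313.5 134 127.2 4
```

```text
t 7.2 at [525.1 -98.6 227.4] yaw 99.19 grip 0.998 0.0 F [-0.  -0.6  0.3] q1,7 [ 0.62  0.45 -0.72  1.77  0.34  1.04 -0.05]
-> [526. -97. 107.] 99.4 turn/row [ 0.01 -0.   -0.03]
0 [0.02 0.02 2.01]
5 [0.02 0.02 2.01]
-> [526. -97. 205.] 99.4 turn/row [0. 0. 0.]
0 [ 0.    0.   -2.45]
3 [ 0.    0.   -2.45]
-> [492.9 313.5 205. ] 127.2 turn/row [ 0.    0.   -1.99]
0 [2.93 0.25 0.  ]
1 [2.92 0.35 0.  ]
2 [2.91 0.45 0.  ]
3 [2.89 0.55 0.  ]
4 [2.87 0.65 0.  ]
5 [2.85 0.75 0.  ]
6 [2.82 0.85 0.  ]
7 [2.79 0.94 0.  ]
8 [2.75 1.04 0.  ]
9 [2.71 1.13 0.  ]
10 [2.67 1.23 0.  ]
11 [2.63 1.32 0.  ]
12 [2.58 1.41 0.  ]
13 [2.53 1.5  0.  ]
-> [492.9 313.5 134. ] 127.2 turn/row [0. 0. 0.]
0 [ 0.   -0.    1.78]
3 [ 0.   -0.    1.78]
```

move_arm --series '[[[0.15, 0.1, 3.0], [0, 0, 0], 100], [[0, 0, 3.0], [0, 0, 0], 100], [[0, 0, 3.0], [0, 0, 0], 100], [[0, 0, 2.0], [0, 0, 0], 100], [[0, 0, 1.0], [0, 0, 0], 100], [[0, 0, 0], [0, 0, 0], 100], [[0, 0, 0], [0, 0, 0], 0], [[0, 0, 0], [0, 0, 0], 0], [[0, 0, 0], [0, 0, 0], 0], [[0, 0, 0], [0, 0, 0], 0]]'

```text
time: 8.2
tcp_pos: [526.5, -96.4, 107.2]
orientation: [2.033, 2.393, 0.002]
wrist_force: [0.1, 0.7, 1.2]
grip_width: 0.577
grasp_force: 67.7
```

move_arm --series '[[[0, 0, 0], [0, 0, 0], 0], [[0, 0, -0.5], [0, 0, 0], 0], [[0, 0, -1.5], [0, 0, 0], 0], [[0, 0, -2.0], [0, 0, 0], 0], [[0, 0, -2.0], [0, 0, 0], 0], [[0, 0, -2.0], [0, 0, 0], 0], [[0, 0, -2.0], [0, 0, 0], 0], [[0, 0, 0], [0, 0, 0], 0], [[0, 0, 0], [0, 0, 0], 0], [[0, 0, 0], [0, 0, 0], 0]]'

```text
time: 9.2
tcp_pos: [524.9, -96.6, 205.1]
orientation: [-2.033, -2.393, 0.002]
wrist_force: [-0.1, -0.3, -1.5]
grip_width: 0.571
grasp_force: 67.4
```

```bash
python3 plan.py 492.9 313.5 205 127.2 15
```

```text
t 9.2 at [524.9 -96.6 205.1] yaw 99.3 grip 0.571 67.4 F [-0.1 -0.3 -1.5] q1,7 [ 0.61  0.47 -0.71  1.8   0.36  1.   -0.08]
-> [492.9 313.5 205. ] 127.2 turn/row [-0.01 -0.   -1.86]
0 [2.73 0.23 0.  ]
1 [2.72 0.32 0.  ]
2 [2.71 0.41 0.  ]
3 [2.7 0.5 0. ]
4 [2.68 0.58 0.  ]
5 [2.66 0.67 0.  ]
6 [2.64 0.76 0.  ]
7 [2.61 0.84 0.  ]
8 [2.58 0.93 0.  ]
9 [2.55 1.01 0.  ]
10 [2.52 1.09 0.  ]
11 [2.48 1.17 0.  ]
12 [2.44 1.25 0.  ]
13 [2.4  1.33 0.  ]
14 [2.35 1.41 0.  ]
```

Held (0.57 of 85 mm is about 49 mm). Moving it to the shelf.

move_arm --series '[[[2.7, 0.25, 0], [0, 0, -1.86], 0], [[2.7, 0.3, 0], [0, 0, -1.86], 0], [[2.7, 0.4, 0], [0, 0, -1.86], 0], [[2.7, 0.5, 0], [0, 0, -1.86], 0], [[2.7, 0.6, 0], [0, 0, -1.86], 0], [[2.65, 0.65, 0], [0, 0, -1.86], 0], [[2.65, 0.75, 0], [0, 0, -1.86], 0], [[2.6, 0.85, 0], [0, 0, -1.86], 0], [[2.6, 0.9, 0], [0, 0, -1.86], 0], [[2.55, 1.0, 0], [0, 0, -1.86], 0]]'

```text
time: 10.2
tcp_pos: [503.3, 177.3, 205.1]
orientation: [-1.617, -2.692, 0.002]
wrist_force: [0.5, -0.1, -1.4]
grip_width: 0.573
grasp_force: 67.3
```

move_arm --series '[[[2.5, 1.1, 0], [0, 0, -1.86], 0], [[2.5, 1.2, 0], [0, 0, -1.86], 0], [[2.45, 1.25, 0], [0, 0, -1.86], 0], [[2.4, 1.3, 0], [0, 0, -1.86], 0], [[2.35, 1.4, 0], [0, 0, -1.86], 0], [[0, 0, 0], [0, 0, 0], 0], [[0, 0, 0], [0, 0, 0], 0], [[0, 0, 0], [0, 0, 0], 0], [[0, 0, 0], [0, 0, 0], 0], [[0, 0, 0], [0, 0, 0], 0]]'

```text
time: 11.2
tcp_pos: [493.6, 312.3, 206.2]
orientation: [1.399, 2.813, -0.001]
wrist_force: [-0.1, 0.1, -2.5]
grip_width: 0.571
grasp_force: 67.2
```

```bash
python3 plan.py 492.9 313.5 133.5 127.2 4; python3 - <<'E'
from h import *
pic,X=cloud('top'); save('t2.png',pic[:,:300],1.5)
for b in blobs(X,None,68,80,(300,700),(150,500)): print(b)
E
```

```text
t 11.2 at [493.6 312.3 206.2] yaw 127.12 grip 0.571 67.2 F [-0.1  0.1 -2.5] q1,7 [-0.11  0.58 -0.82  1.67  0.46  1.1  -0.41]
-> [492.9 313.5 133.5] 127.2 turn/row [-0.    0.01 -0.02]
0 [0.04 0.   1.82]
3 [0.04 0.   1.82]
((array([526.5, 276.1]), array([129.3, 148.4]), 127.1), 2686, 74.3)
```

View pics/t2.png

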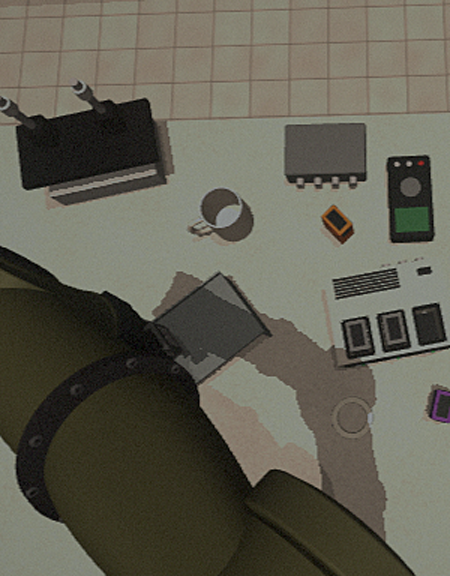

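move_arm --series '[[[0.15, 0, 2.5], [0, 0, 0], 0], [[0, 0, 2.0], [0, 0, 0], 0], [[0, 0, 1.5], [0, 0, 0], 0], [[0, 0, 0.7], [0, 0, 0], 0], [[0, 0, 0.4], [0, 0, 0], 0], [[0, 0, 0.2], [0, 0, 0], 0], [[0, 0, 0.1], [0, 0, 0], 0], [[0, 0, 0], [0, 0, 0], 0], [[0, 0, 0], [0, 0, 0], 0], [[0, 0, 0], [0, 0, 0], 0]]'

```text
time: 12.25
tcp_pos: [492.6, 314.7, 132.9]
orientation: [1.396, 2.814, 0.002]
wrist_force: [-0.2, 0.4, 2.2]
grip_width: 0.573
grasp_force: 67.6
```

move_arm --series '[[[0, 0, 0], [0, 0, 0], 60], [[0, 0, 0], [0, 0, 0], 70], [[0, 0, 0], [0, 0, 0], 90], [[0, 0, 0], [0, 0, 0], 90], [[0, 0, -1.0], [0, 0, 0], 90], [[0, 0, -2.0], [0, 0, 0], 90], [[0, 0, -3.0], [0, 0, 0], 90], [[0, 0, -3.0], [0, 0, 0], 90], [[0, 0, 0], [0, 0, 0], 90], [[0, 0, 0], [0, 0, 0], 90]]'

```text
time: 13.25
tcp_pos: [492.5, 314.7, 223.4]
orientation: [1.396, 2.813, 0.002]
wrist_force: [0.2, -0.6, 0.5]
grip_width: 0.897
grasp_force: 0.0
```

```bash
python3 plan.py 516 -38.3 222 99.4 14; python3 - <<'E'
from h import *
st=readout.read_state(); pic,X=cloud('wrist',st)
for b in blobs(X,None,125,150,(300,700),(150,500)): print(b)
for b in blobs(X,None,68,80,(300,700),(150,500)): print(b)
E
```

```text
t 13.25 at [492.5 314.7 223.4] yaw 127.21 grip 0.897 0.0 F [ 0.2 -0.6  0.5] q1,7 [-0.1   0.56 -0.83  1.65  0.45  1.13 -0.4 ]
-> [516.  -38.3 222. ] 99.4 turn/row [ 0.01 -0.    1.99]
0 [-2.11 -1.39  0.01]
1 [-2.16 -1.32  0.01]
2 [-2.2  -1.24  0.01]
3 [-2.24 -1.16  0.01]
4 [-2.28 -1.09  0.01]
5 [-2.32 -1.01  0.01]
6 [-2.35 -0.93  0.01]
7 [-2.38 -0.84  0.01]
8 [-2.41 -0.76  0.01]
9 [-2.43 -0.68  0.01]
10 [-2.46 -0.59  0.01]
11 [-2.48 -0.51  0.01]
12 [-2.49 -0.42  0.01]
13 [-2.5  -0.33  0.01]
((array([425.3, 394.4]), array([37.4, 37.9]), 173.2), 2977, 130.7)
((array([492. , 315.3]), array([32.1, 51.7]), 37.4), 3285, 139.9)
((array([492.8, 321.6]), array([127.8, 259.7]), 127.3), 33567, 75.9)
```

move_arm --series '[[[-2.1, -1.4, 0], [0, 0, 1.99], 90], [[-2.15, -1.3, 0], [0, 0, 1.99], 90], [[-2.2, -1.25, 0], [0, 0, 1.99], 90], [[-2.25, -1.15, 0], [0, 0, 1.99], 90], [[-2.3, -1.1, 0], [0, 0, 1.99], 90], [[-2.3, -1.0, 0], [0, 0, 1.99], 90], [[-2.35, -0.95, 0], [0, 0, 1.99], 90], [[-2.4, -0.85, 0], [0, 0, 1.99], 90], [[-2.4, -0.75, 0], [0, 0, 1.99], 90], [[-2.45, -0.7, 0], [0, 0, 1.99], 90]]'

```text
time: 14.3
tcp_pos: [508.1, 60.8, 221.3]
orientation: [-1.863, -2.528, 0.002]
wrist_force: [0.6, -0.4, -1.0]
grip_width: 0.905
grasp_force: 0.0
```

move_arm --series '[[[-2.45, -0.6, 0], [0, 0, 1.99], 90], [[-2.5, -0.5, 0], [0, 0, 1.99], 90], [[-2.5, -0.4, 0], [0, 0, 1.99], 90], [[-2.5, -0.3, 0], [0, 0, 1.99], 90], [[0, 0, 3.0], [0, 0, 0], 90], [[0, 0, 2.0], [0, 0, 0], 90], [[0, 0, 0], [0, 0, 0], 90], [[0, 0, 0], [0, 0, 0], 90], [[0, 0, 0], [0, 0, 0], 90], [[0, 0, 0], [0, 0, 0], 90]]'

```text
time: 15.3
tcp_pos: [516.5, -38.6, 173.2]
orientation: [2.032, 2.395, 0.001]
wrist_force: [-0.0, 0.5, 0.2]
grip_width: 0.9
grasp_force: 0.0
```

```bash
python3 plan.py 516 -38.3 107 99.4 4 516 -38.3 205 99.4 4 518.3 280 205 127.2 12
```

```text
t 15.3 at [516.5 -38.6 173.2] yaw 99.37 grip 0.9 0.0 F [-0.   0.5  0.2] q1,7 [ 0.49  0.49 -0.69  1.89  0.39  0.9  -0.22]
-> [516.  -38.3 107. ] 99.4 turn/row [ 0.02  0.01 -0.01]
0 [ 0.01 -0.01  1.66]
3 [ 0.01 -0.01  1.66]
-> [516.  -38.3 205. ] 99.4 turn/row [0. 0. 0.]
0 [ 0.    0.   -2.45]
3 [ 0.    0.   -2.45]
-> [518.3 280.  205. ] 127.2 turn/row [ 0.    0.   -2.32]
0 [2.61 0.45 0.  ]
1 [2.59 0.56 0.  ]
2 [2.57 0.66 0.  ]
3 [2.54 0.77 0.  ]
4 [2.51 0.87 0.  ]
5 [2.47 0.97 0.  ]
6 [2.43 1.07 0.  ]
7 [2.38 1.16 0.  ]
8 [2.33 1.26 0.  ]
9 [2.28 1.35 0.  ]
10 [2.23 1.44 0.  ]
11 [2.16 1.53 0.  ]
```

move_arm --series '[[[0, 0, 3.0], [0, 0, 0], 90], [[0, 0, 2.0], [0, 0, 0], 90], [[0, 0, 1.6], [0, 0, 0], 90], [[0, 0, 0], [0, 0, 0], 90], [[0, 0, 0], [0, 0, 0], 90], [[0, 0, 0], [0, 0, 0], 0], [[0, 0, 0], [0, 0, 0], 0], [[0, 0, 0], [0, 0, 0], 0], [[0, 0, 0], [0, 0, 0], 0], [[0, 0, 0], [0, 0, 0], 0]]'

```text
time: 16.3
tcp_pos: [516.5, -38.9, 106.8]
orientation: [2.032, 2.394, 0.001]
wrist_force: [0.4, -0.5, 2.6]
grip_width: 0.573
grasp_force: 67.6
```

move_arm --series '[[[0, 0, -0.5], [0, 0, 0], 0], [[0, 0, -1.5], [0, 0, 0], 0], [[0, 0, -2.0], [0, 0, 0], 0], [[0, 0, -2.0], [0, 0, 0], 0], [[0, 0, -2.0], [0, 0, 0], 0], [[0, 0, -1.8], [0, 0, 0], 0], [[2.6, 0.45, 0], [0, 0, -2.32], 0], [[2.6, 0.55, 0], [0, 0, -2.32], 0], [[2.55, 0.65, 0], [0, 0, -2.32], 0], [[2.55, 0.75, 0], [0, 0, -2.32], 0]]'

```text
time: 17.3
tcp_pos: [515.8, 67.6, 204.2]
orientation: [-1.83, -2.552, 0.002]
wrist_force: [0.1, -0.7, -1.5]
grip_width: 0.575
grasp_force: 67.1
```

move_arm --series '[[[2.5, 0.85, 0], [0, 0, -2.32], 0], [[2.45, 0.95, 0], [0, 0, -2.32], 0], [[2.45, 1.05, 0], [0, 0, -2.32], 0], [[2.4, 1.15, 0], [0, 0, -2.32], 0], [[2.35, 1.25, 0], [0, 0, -2.32], 0], [[2.3, 1.35, 0], [0, 0, -2.32], 0], [[2.25, 1.45, 0], [0, 0, -2.32], 0], [[2.15, 1.55, 0], [0, 0, -2.32], 0], [[0, 0, 0], [0, 0, 0], 0], [[0, 0, 0], [0, 0, 0], 0]]'

```text
time: 18.3
tcp_pos: [516.6, 279.6, 203.8]
orientation: [-1.395, -2.814, 0.002]
wrist_force: [-0.2, -0.8, -1.9]
grip_width: 0.567
grasp_force: 67.0
```

move_arm --series '[[[0, 0, 0], [0, 0, 0], 0], [[0, 0, 0], [0, 0, 0], 0], [[0, 0, 0], [0, 0, 0], 0], [[0, 0, 0], [0, 0, 0], 0], [[0, 0, 0], [0, 0, 0], 0], [[0, 0, 0], [0, 0, 0], 0], [[0, 0, 0], [0, 0, 0], 0], [[0, 0, 0], [0, 0, 0], 0], [[0, 0, 0], [0, 0, 0], 0], [[0, 0, 0], [0, 0, 0], 0]]'

```text
time: 19.3
tcp_pos: [517.2, 279.5, 204.3]
orientation: [-1.397, -2.814, -0.0]
wrist_force: [0.1, -0.1, -1.3]
grip_width: 0.572
grasp_force: 67.0
```

```bash
python3 plan.py 517 281.8 132.5 127.2 4
```

```text
t 19.3 at [517.2 279.5 204.3] yaw 127.2 grip 0.572 67.0 F [ 0.1 -0.1 -1.3] q1,7 [-0.04  0.58 -0.82  1.67  0.47  1.1  -0.34]
-> [517.  281.8 132.5] 127.2 turn/row [ 0. -0. -0.]
0 [0.05 0.03 1.8 ]
3 [0.05 0.03 1.8 ]
```

move_arm --series '[[[0.15, 0.1, 2.5], [0, 0, 0], 0], [[0, 0, 2.0], [0, 0, 0], 0], [[0, 0, 1.5], [0, 0, 0], 0], [[0, 0, 0.6], [0, 0, 0], 0], [[0, 0, 0.4], [0, 0, 0], 0], [[0, 0, 0.2], [0, 0, 0], 0], [[0, 0, 0], [0, 0, 0], 0], [[0, 0, 0], [0, 0, 0], 0], [[0, 0, 0], [0, 0, 0], 60], [[0, 0, 0], [0, 0, 0], 70]]'

```text
time: 20.3
tcp_pos: [517.4, 281.5, 132.8]
orientation: [1.397, 2.813, 0.001]
wrist_force: [0.7, -0.3, -0.0]
grip_width: 0.7
grasp_force: 0.0
```

move_arm --series '[[[0, 0, 0], [0, 0, 0], 90], [[0, 0, 0], [0, 0, 0], 90], [[0, 0, 0], [0, 0, 0], 90], [[0, 0, -1.0], [0, 0, 0], 90], [[0, 0, -2.0], [0, 0, 0], 90], [[0, 0, -3.0], [0, 0, 0], 90], [[0, 0, -3.0], [0, 0, 0], 90], [[0, 0, 0], [0, 0, 0], 90], [[0, 0, 0], [0, 0, 0], 90], [[0, 0, 0], [0, 0, 0], 90]]'

```text
time: 21.3
tcp_pos: [516.9, 280.8, 221.8]
orientation: [-1.397, -2.813, 0.002]
wrist_force: [-1.1, -0.2, -1.0]
grip_width: 0.901
grasp_force: 0.0
```

```bash
python3 plan.py 506.2 20.7 222 99.4 11; python3 - <<'E'
from h import *
st=readout.read_state(); pic,X=cloud('wrist',st)
for b in blobs(X,None,125,150,(300,700),(150,500)): print(b)
E
```

```text
t 21.3 at [516.9 280.8 221.8] yaw 127.19 grip 0.901 0.0 F [-1.1 -0.2 -1. ] q1,7 [-0.04  0.57 -0.82  1.64  0.45  1.14 -0.33]
-> [506.2  20.7 222. ] 99.4 turn/row [-0.01  0.    2.53]
0 [-1.83 -1.51  0.  ]
1 [-1.89 -1.42 -0.  ]
2 [-1.95 -1.34 -0.  ]
3 [-2.01 -1.25 -0.  ]
4 [-2.06 -1.16 -0.  ]
5 [-2.11 -1.07 -0.  ]
6 [-2.16 -0.98 -0.  ]
7 [-2.2  -0.88 -0.  ]
8 [-2.23 -0.78 -0.  ]
9 [-2.27 -0.68 -0.  ]
10 [-2.29 -0.58 -0.  ]
((array([435.4, 380.6]), array([ 3.8, 21.8]), 37.0), 188, 129.8)
((array([492.2, 314.9]), array([32.3, 51.6]), 37.3), 3693, 139.8)
((array([516.5, 282.6]), array([32.3, 51.6]), 37.4), 3365, 139.8)
```

move_arm --series '[[[-1.85, -1.5, 0], [0, 0, 2.53], 90], [[-1.9, -1.4, 0], [0, 0, 2.53], 90], [[-1.95, -1.35, 0], [0, 0, 2.53], 90], [[-2.0, -1.25, 0], [0, 0, 2.53], 90], [[-2.05, -1.15, 0], [0, 0, 2.53], 90], [[-2.1, -1.05, 0], [0, 0, 2.53], 90], [[-2.15, -1.0, 0], [0, 0, 2.53], 90], [[-2.2, -0.9, 0], [0, 0, 2.53], 90], [[-2.25, -0.8, 0], [0, 0, 2.53], 90], [[-2.25, -0.7, 0], [0, 0, 2.53], 90]]'

```text
time: 22.35
tcp_pos: [506.7, 43.7, 221.5]
orientation: [-1.981, -2.437, 0.002]
wrist_force: [0.1, 0.5, 0.7]
grip_width: 0.902
grasp_force: 0.0
```

move_arm --series '[[[-2.3, -0.6, 0], [0, 0, 2.53], 90], [[0, 0, 3.0], [0, 0, 0], 90], [[0, 0, 2.0], [0, 0, 0], 90], [[0, 0, 0], [0, 0, 0], 90], [[0, 0, 0], [0, 0, 0], 90], [[0, 0, 0], [0, 0, 0], 90], [[0, 0, 0], [0, 0, 0], 90], [[0, 0, 0], [0, 0, 0], 90], [[0, 0, 0], [0, 0, 0], 90], [[0, 0, 0], [0, 0, 0], 90]]'

```text
time: 23.35
tcp_pos: [506.2, 21.1, 172.5]
orientation: [2.033, 2.395, 0.0]
wrist_force: [-0.3, -0.3, 0.2]
grip_width: 0.902
grasp_force: 0.0
```

```bash
python3 plan.py 506.2 20.7 107 99.4 4 506.2 20.7 205 99.4 4 541.5 249.5 205 127.2 10
```

```text
t 23.35 at [506.2  21.1 172.5] yaw 99.36 grip 0.902 0.0 F [-0.3 -0.3  0.2] q1,7 [ 0.39  0.47 -0.7   1.92  0.39  0.89 -0.34]
-> [506.2  20.7 107. ] 99.4 turn/row [ 0.01  0.   -0.01]
0 [-0.01 -0.    1.64]
3 [-0.01 -0.    1.64]
-> [506.2  20.7 205. ] 99.4 turn/row [0. 0. 0.]
0 [ 0.    0.   -2.45]
3 [ 0.    0.   -2.45]
-> [541.5 249.5 205. ] 127.2 turn/row [ 0.    0.   -2.78]
0 [2.2  0.72 0.  ]
1 [2.16 0.83 0.  ]
2 [2.12 0.93 0.  ]
3 [2.07 1.03 0.  ]
4 [2.02 1.13 0.  ]
5 [1.96 1.23 0.  ]
6 [1.9  1.32 0.  ]
7 [1.83 1.41 0.  ]
8 [1.76 1.5  0.  ]
9 [1.69 1.58 0.  ]
```

move_arm --series '[[[0, 0, 3.0], [0, 0, 0], 90], [[0, 0, 2.0], [0, 0, 0], 90], [[0, 0, 1.5], [0, 0, 0], 90], [[0, 0, 0], [0, 0, 0], 90], [[0, 0, 0], [0, 0, 0], 90], [[0, 0, 0], [0, 0, 0], 0], [[0, 0, 0], [0, 0, 0], 0], [[0, 0, 0], [0, 0, 0], 0], [[0, 0, 0], [0, 0, 0], 0], [[0, 0, 0], [0, 0, 0], 0]]'

```text
time: 24.35
tcp_pos: [506.6, 21.2, 107.7]
orientation: [2.032, 2.395, 0.001]
wrist_force: [1.6, -0.5, 3.5]
grip_width: 0.573
grasp_force: 67.9
```

move_arm --series '[[[0, 0, -0.5], [0, 0, 0], 0], [[0, 0, -1.5], [0, 0, 0], 0], [[0, 0, -2.0], [0, 0, 0], 0], [[0, 0, -2.0], [0, 0, 0], 0], [[0, 0, -2.0], [0, 0, 0], 0], [[0, 0, -1.8], [0, 0, 0], 0], [[2.2, 0.7, 0], [0, 0, -2.78], 0], [[2.15, 0.85, 0], [0, 0, -2.78], 0], [[2.1, 0.95, 0], [0, 0, -2.78], 0], [[2.05, 1.05, 0], [0, 0, -2.78], 0]]'

```text
time: 25.35
tcp_pos: [520.3, 112.7, 205.2]
orientation: [-1.788, -2.582, 0.002]
wrist_force: [0.4, -0.4, -2.5]
grip_width: 0.575
grasp_force: 67.4
```

move_arm --series '[[[2.0, 1.15, 0], [0, 0, -2.78], 0], [[1.95, 1.25, 0], [0, 0, -2.78], 0], [[1.9, 1.3, 0], [0, 0, -2.78], 0], [[1.85, 1.4, 0], [0, 0, -2.78], 0], [[1.75, 1.5, 0], [0, 0, -2.78], 0], [[1.7, 1.6, 0], [0, 0, -2.78], 0], [[0, 0, 0], [0, 0, 0], 0], [[0, 0, 0], [0, 0, 0], 0], [[0, 0, 0], [0, 0, 0], 0], [[0, 0, 0], [0, 0, 0], 0]]'

```text
time: 26.35
tcp_pos: [542.3, 248.1, 205.2]
orientation: [1.4, 2.812, -0.002]
wrist_force: [-0.6, 0.5, -1.0]
grip_width: 0.574
grasp_force: 67.3
```

```bash
python3 plan.py 541.5 249.5 132.5 127.2 4
```

```text
t 26.35 at [542.3 248.1 205.2] yaw 127.07 grip 0.574 67.3 F [-0.6  0.5 -1. ] q1,7 [ 0.02  0.6  -0.81  1.64  0.47  1.11 -0.28]
-> [541.5 249.5 132.5] 127.2 turn/row [-0.01  0.01 -0.03]
0 [0.04 0.01 1.82]
3 [0.04 0.01 1.82]
```

move_arm --series '[[[0.1, 0, 2.5], [0, 0, 0], 0], [[0, 0, 2.0], [0, 0, 0], 0], [[0, 0, 1.5], [0, 0, 0], 0], [[0, 0, 0.6], [0, 0, 0], 0], [[0, 0, 0.4], [0, 0, 0], 0], [[0, 0, 0.2], [0, 0, 0], 0], [[0, 0, 0], [0, 0, 0], 0], [[0, 0, 0], [0, 0, 0], 0], [[0, 0, 0], [0, 0, 0], 60], [[0, 0, 0], [0, 0, 0], 70]]'

```text
time: 27.35
tcp_pos: [541.9, 250.4, 133.8]
orientation: [1.398, 2.813, 0.001]
wrist_force: [-0.3, 0.1, 0.0]
grip_width: 0.697
grasp_force: 0.0
```

move_arm --series '[[[0, 0, 0], [0, 0, 0], 90], [[0, 0, 0], [0, 0, 0], 90], [[0, 0, 0], [0, 0, 0], 90], [[0, 0, -1.0], [0, 0, 0], 90], [[0, 0, -2.0], [0, 0, 0], 90], [[0, 0, -3.0], [0, 0, 0], 90], [[0, 0, -3.0], [0, 0, 0], 90], [[0, 0, 0], [0, 0, 0], 90], [[0, 0, 0], [0, 0, 0], 90], [[0, 0, 0], [0, 0, 0], 90]]'

```text
time: 28.35
tcp_pos: [541.3, 249.8, 222.8]
orientation: [-1.398, -2.813, 0.002]
wrist_force: [1.1, -0.4, -1.2]
grip_width: 0.897
grasp_force: 0.0
```

```bash
python3 - <<'E'
from h import *
st=readout.read_state(); pic,X=cloud('wrist',st)
for b in blobs(X,None,125,150,(300,700),(150,500)): print(b)
pic,X=cloud('top')
for b in blobs(X,None,55,71,(200,900),(-600,-80)): print(b)
E
python3 plan.py 527.2 -292.9 222 114.2 20
```

```text
((array([492.2, 314.9]), array([31.4, 51.7]), 37.2), 4185, 139.9)
((array([516.5, 282.6]), array([31.7, 51.6]), 37.2), 3626, 139.9)
((array([541.3, 251. ]), array([32.1, 51.6]), 37.7), 3289, 139.9)
((array([ 537.5, -592. ]), array([ 25. , 159.9]), 5.3), 333, 65.3)
((array([ 543.3, -318.8]), array([32.7, 51.2]), 20.6), 268, 63.4)
((array([ 430. , -402.2]), array([32.3, 50.8]), 151.1), 287, 63.5)
((array([ 389.7, -118.5]), array([31.8, 51.5]), 165.1), 272, 63.7)
t 28.45 at [541.3 249.8 222.4] yaw 127.16 grip 0.897 0.0 F [ 0.4 -0.1 -0.4] q1,7 [ 0.02  0.58 -0.82  1.62  0.46  1.15 -0.26]
-> [ 527.2 -292.9  222. ] 114.2 turn/row [-0.   -0.    0.65]
0 [-2.12 -1.7   0.  ]
1 [-2.14 -1.67  0.  ]
2 [-2.16 -1.65  0.  ]
3 [-2.18 -1.62  0.  ]
4 [-2.19 -1.6   0.  ]
5 [-2.21 -1.57  0.  ]
6 [-2.23 -1.55  0.  ]
7 [-2.25 -1.52  0.  ]
8 [-2.26 -1.5   0.  ]
9 [-2.28 -1.47  0.  ]
10 [-2.3  -1.45  0.  ]
11 [-2.31 -1.42  0.  ]
12 [-2.33 -1.39  0.  ]
13 [-2.35 -1.37  0.  ]
14 [-2.36 -1.34  0.  ]
15 [-2.38 -1.31  0.  ]
16 [-2.39 -1.29  0.  ]
17 [-2.4  -1.26  0.  ]
18 [-2.42 -1.23  0.  ]
19 [-2.43 -1.2   0.  ]
```

Row is correct. One spare has been knocked to (543,-319) at 20.6°; heading there.

```bash
python3 plan.py 543.3 -318.8 200 110.6 18 543.3 -318.8 56 110.6 5
```

```text
t 28.45 at [541.3 249.8 222.4] yaw 127.16 grip 0.897 0.0 F [ 0.4 -0.1 -0.4] q1,7 [ 0.02  0.58 -0.82  1.62  0.46  1.15 -0.26]
-> [ 543.3 -318.8  200. ] 110.6 turn/row [-0.01  0.    0.92]
0 [-2.52 -1.9   0.13]
1 [-2.55 -1.86  0.13]
2 [-2.58 -1.82  0.13]
3 [-2.61 -1.78  0.13]
4 [-2.64 -1.73  0.13]
5 [-2.67 -1.69  0.13]
6 [-2.69 -1.65  0.13]
7 [-2.72 -1.6   0.13]
8 [-2.75 -1.56  0.13]
9 [-2.77 -1.52  0.13]
10 [-2.8  -1.47  0.13]
11 [-2.82 -1.43  0.13]
12 [-2.84 -1.38  0.13]
13 [-2.86 -1.33  0.13]
14 [-2.88 -1.29  0.12]
15 [-2.9  -1.24  0.12]
16 [-2.92 -1.2   0.12]
17 [-2.94 -1.15  0.12]
-> [ 543.3 -318.8   56. ] 110.6 turn/row [0. 0. 0.]
0 [ 0.   -0.    2.88]
4 [ 0.   -0.    2.88]
```

move_arm --series '[[[-2.5, -1.9, 0.1], [0, 0, 0.92], 90], [[-2.55, -1.85, 0.1], [0, 0, 0.92], 90], [[-2.6, -1.8, 0.1], [0, 0, 0.92], 90], [[-2.6, -1.8, 0.1], [0, 0, 0.92], 90], [[-2.65, -1.75, 0.1], [0, 0, 0.92], 90], [[-2.65, -1.7, 0.1], [0, 0, 0.92], 90], [[-2.7, -1.65, 0.1], [0, 0, 0.92], 90], [[-2.7, -1.6, 0.1], [0, 0, 0.92], 90], [[-2.75, -1.55, 0.1], [0, 0, 0.92], 90], [[-2.75, -1.5, 0.1], [0, 0, 0.92], 90]]'

```text
time: 29.45
tcp_pos: [541.9, -66.5, 212.6]
orientation: [-1.619, -2.691, 0.001]
wrist_force: [0.2, 0.1, 0.6]
grip_width: 0.899
grasp_force: 0.0
```

move_arm --series '[[[-2.8, -1.45, 0.15], [0, 0, 0.92], 90], [[-2.8, -1.45, 0.15], [0, 0, 0.92], 90], [[-2.85, -1.4, 0.15], [0, 0, 0.92], 90], [[-2.85, -1.35, 0.15], [0, 0, 0.92], 90], [[-2.9, -1.3, 0.15], [0, 0, 0.92], 90], [[-2.9, -1.25, 0.15], [0, 0, 0.92], 90], [[-2.9, -1.2, 0.15], [0, 0, 0.92], 90], [[-2.95, -1.15, 0.15], [0, 0, 0.92], 90], [[0, 0, 0], [0, 0, 0], 90], [[0, 0, 0], [0, 0, 0], 90]]'

```text
time: 30.45
tcp_pos: [542.0, -318.3, 200.1]
orientation: [-1.789, -2.58, -0.001]
wrist_force: [0.2, 1.0, -0.1]
grip_width: 0.898
grasp_force: 0.0
```

```bash
python3 - <<'E'
from h import *
for c in ('wrist','top'):
    st=readout.read_state(); pic,X=cloud(c,st)
    for b in blobs(X,None,52,75,(350,650),(-500,-180)): print(c,b)
E
python3 plan.py 543.3 -318.8 150 110.6 4
```

```text
wrist ((array([ 544.4, -317.8]), array([31.5, 51.4]), 21.0), 2153, 64.9)
wrist ((array([ 432. , -402.5]), array([33.7, 51.6]), 151.9), 2170, 64.9)
top ((array([ 543.4, -319.1]), array([33.7, 51.2]), 21.3), 274, 63.0)
top ((array([ 430.2, -402.5]), array([32.7, 50.3]), 151.4), 299, 63.4)
t 30.55 at [ 542.8 -316.4  200.9] yaw 110.7 grip 0.897 0.0 F [ 0.7 -0.3  0.6] q1,7 [ 0.92  0.63 -0.74  1.56  0.45  1.13  0.44]
-> [ 543.3 -318.8  150. ] 110.6 turn/row [ 0.   -0.02  0.03]
0 [-0.06 -0.01  1.27]
3 [-0.06 -0.01  1.27]
```

move_arm --series '[[[-0.1, 0.1, 3.0], [0, 0, 0], 90], [[0, 0, 4.0], [0, 0, 0], 90], [[0, 0, 4.0], [0, 0, 0], 90], [[0, 0, 2.0], [0, 0, 0], 90], [[0, 0, 1.3], [0, 0, 0], 90], [[0, 0, 0], [0, 0, 0], 90], [[0, 0, 0], [0, 0, 0], 90], [[0, 0, 0], [0, 0, 0], 0], [[0, 0, 0], [0, 0, 0], 0], [[0, 0, 0], [0, 0, 0], 0]]'

```text
time: 31.55
tcp_pos: [545.0, -318.8, 60.0]
orientation: [1.787, 2.58, 0.001]
wrist_force: [1.2, 0.7, 6.3]
grip_width: 0.573
grasp_force: 63.1
```

move_arm --series '[[[0, 0, 0], [0, 0, 0], 0], [[0, 0, 0], [0, 0, 0], 0], [[0, 0, -1.0], [0, 0, 0], 0], [[0, 0, -3.0], [0, 0, 0], 0], [[0, 0, -4.0], [0, 0, 0], 0], [[0, 0, -4.0], [0, 0, 0], 0], [[0, 0, -2.0], [0, 0, 0], 0], [[0, 0, 0], [0, 0, 0], 0], [[0, 0, 0], [0, 0, 0], 0], [[0, 0, 0], [0, 0, 0], 0]]'

```text
time: 32.55
tcp_pos: [542.9, -318.4, 196.8]
orientation: [-1.787, -2.581, 0.001]
wrist_force: [-1.1, 0.5, -1.6]
grip_width: 0.573
grasp_force: 62.7
```

```bash
python3 plan.py 526 -97 200 99.4 9
```

```text
t 32.55 at [ 542.9 -318.4  196.8] yaw 110.6 grip 0.573 62.7 F [-1.1  0.5 -1.6] q1,7 [ 0.92  0.64 -0.74  1.56  0.46  1.13  0.44]
-> [526. -97. 200.] 99.4 turn/row [-0.01 -0.01  1.24]
0 [ 2.37  0.69 -0.03]
1 [ 2.38  0.64 -0.03]
2 [ 2.4   0.59 -0.03]
3 [ 2.41  0.53 -0.03]
4 [ 2.42  0.48 -0.03]
5 [ 2.43  0.43 -0.03]
6 [ 2.44  0.38 -0.03]
7 [ 2.45  0.32 -0.03]
8 [ 2.45  0.27 -0.03]
```

move_arm --series '[[[2.35, 0.7, 0], [0, 0, 1.24], 0], [[2.4, 0.65, 0], [0, 0, 1.24], 0], [[2.4, 0.6, 0], [0, 0, 1.24], 0], [[2.4, 0.55, 0], [0, 0, 1.24], 0], [[2.4, 0.5, 0], [0, 0, 1.24], 0], [[2.45, 0.4, 0], [0, 0, 1.24], 0], [[2.45, 0.4, 0], [0, 0, 1.24], 0], [[2.45, 0.3, 0], [0, 0, 1.24], 0], [[2.45, 0.25, 0], [0, 0, 1.24], 0], [[0, 0, 0], [0, 0, 0], 0]]'

```text
time: 33.55
tcp_pos: [526.3, -92.5, 197.5]
orientation: [-2.023, -2.4, -0.001]
wrist_force: [0.3, -0.1, -1.8]
grip_width: 0.574
grasp_force: 62.6
```

move_arm --series '[[[0, 0, 0], [0, 0, 0], 0], [[0, 0, 0], [0, 0, 0], 0], [[0, 0, 1.0], [0, 0, 0], 0], [[0, 0, 1.5], [0, 0, 0], 0], [[0, 0, 1.5], [0, 0, 0], 0], [[0, 0, 0], [0, 0, 0], 0], [[0, 0, 0], [0, 0, 0], 0], [[0, 0, 0], [0, 0, 0], 0], [[0, 0, 0], [0, 0, 0], 0], [[0, 0, 0], [0, 0, 0], 0]]'

```text
time: 34.55
tcp_pos: [527.4, -96.9, 158.8]
orientation: [2.031, 2.396, 0.001]
wrist_force: [-0.6, -0.5, -2.4]
grip_width: 0.574
grasp_force: 62.6
```

```bash
python3 plan.py 526 -97 109 99.4 5; python3 - <<'E'
from h import *
pic,d=optics.camera('wrist'); save('ins.png',pic,1.2)
E
```

```text
t 34.55 at [527.4 -96.9 158.8] yaw 99.43 grip 0.574 62.6 F [-0.6 -0.5 -2.4] q1,7 [ 0.59  0.53 -0.69  1.86  0.43  0.9  -0.14]
-> [526. -97. 109.] 99.4 turn/row [0.01 0.   0.01]
0 [ 0.   -0.03  1.  ]
4 [ 0.   -0.03  1.  ]
```

View pics/ins.png

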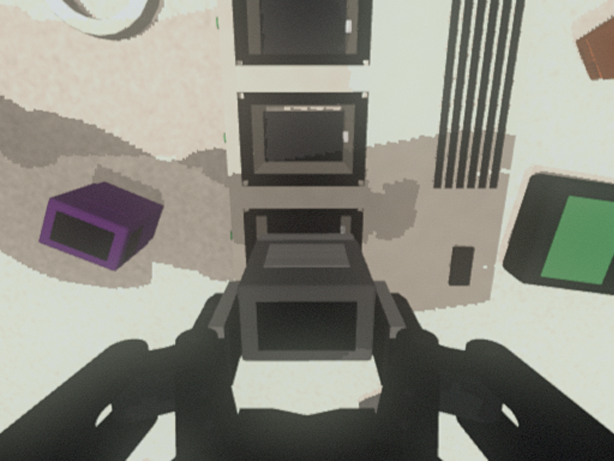

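move_arm --series '[[[0, -0.1, 1.0], [0, 0, 0], 0], [[0, 0, 1.0], [0, 0, 0], 0], [[0, 0, 1.0], [0, 0, 0], 0], [[0, 0, 0.8], [0, 0, 0], 0], [[0, 0, 0.6], [0, 0, 0], 0], [[0, 0, 0.4], [0, 0, 0], 0], [[0, 0, 0.2], [0, 0, 0], 0], [[0, 0, 0], [0, 0, 0], 0], [[0, 0, 0], [0, 0, 0], 0], [[0, 0, 0], [0, 0, 0], 0]]'

```text
time: 35.6
tcp_pos: [526.5, -97.0, 108.8]
orientation: [2.031, 2.396, 0.001]
wrist_force: [0.2, 0.2, 2.4]
grip_width: 0.573
grasp_force: 63.1
```

move_arm --series '[[[0, 0, 0], [0, 0, 0], 70], [[0, 0, 0], [0, 0, 0], 80], [[0, 0, 0], [0, 0, 0], 80], [[0, 0, -2.0], [0, 0, 0], 80], [[0, 0, -3.0], [0, 0, 0], 80], [[0, 0, -2.0], [0, 0, 0], 0], [[0, 0, 0], [0, 0, 0], 0], [[0, 0, 0], [0, 0, 0], 0], [[0, 0, 0], [0, 0, 0], 0], [[0, 0, 0], [0, 0, 0], 0]]'

```text
time: 36.6
tcp_pos: [525.6, -97.1, 177.3]
orientation: [-2.03, -2.396, 0.001]
wrist_force: [0.0, -0.6, 0.6]
grip_width: -0.002
grasp_force: 0.0
```

```bash
python3 plan.py 526 -97 97 99.4 5; python3 - <<'E'
from h import *
st=readout.read_state(); pic,X=cloud('wrist',st)
for b in blobs(X,None,95,125,(430,640),(-170,90)): print(b)
E
```

```text
t 36.6 at [525.6 -97.1 177.3] yaw 99.44 grip -0.002 0.0 F [ 0.  -0.6  0.6] q1,7 [ 0.61  0.51 -0.71  1.84  0.4   0.94 -0.12]
-> [526. -97.  97.] 99.4 turn/row [-0.02 -0.01  0.01]
0 [-0.    0.01  1.61]
4 [0.   0.01 1.61]
((array([526.3, -96.1]), array([32.6, 51.7]), 9.7), 4015, 114.8)
```

move_arm --series '[[[0, 0, 2.5], [0, 0, 0], 0], [[0, 0, 1.5], [0, 0, 0], 0], [[0, 0, 0.8], [0, 0, 0], 0], [[0, 0, 0.8], [0, 0, 0], 0], [[0, 0, 0.8], [0, 0, 0], 0], [[0, 0, 0.8], [0, 0, 0], 0], [[0, 0, 0.6], [0, 0, 0], 0], [[0, 0, 0.35], [0, 0, 0], 0], [[0, 0, 0], [0, 0, 0], 0], [[0, 0, 0], [0, 0, 0], 0]]'

```text
time: 37.65
tcp_pos: [526.3, -96.9, 98.4]
orientation: [2.03, 2.396, -0.0]
wrist_force: [-5.7, -0.8, 18.0]
grip_width: -0.001
grasp_force: 9.1
```

move_arm --series '[[[0, 0, -0.5], [0, 0, 0], 0], [[0, 0, -1.5], [0, 0, 0], 0], [[0, 0, -3.0], [0, 0, 0], 0], [[0, 0, -4.0], [0, 0, 0], 90], [[0, 0, -1.0], [0, 0, 0], 90], [[0, 0, 0], [0, 0, 0], 90], [[0, 0, 0], [0, 0, 0], 90], [[0, 0, 0], [0, 0, 0], 90], [[0, 0, 0], [0, 0, 0], 90], [[0, 0, 0], [0, 0, 0], 90]]'

```text
time: 38.65
tcp_pos: [525.8, -97.0, 195.9]
orientation: [-2.03, -2.396, 0.001]
wrist_force: [-0.8, -0.3, -0.5]
grip_width: 0.901
grasp_force: 0.0
```

```bash
python3 - <<'E'
from h import *
st=readout.read_state(); pic,X=cloud('wrist',st)
m=(abs(X[...,0]-526)<10)&(abs(X[...,1]+97)<8); print('top z at c',np.nanmedian(X[m][:,2]), m.sum())
for b in blobs(X,None,95,125,(430,640),(-170,90)): print(b)
pic,X=cloud('top')
for b in blobs(X,None,55,71,(200,900),(-560,-130)): print(b)
E
python3 plan.py 430.5 -402.4 200 61.5 14
```

```text
top z at c 85.75013499238507 494
((array([ 445.3, -415.2]), array([19.2, 36.9]), 30.4), 76, 63.7)
((array([ 393.1, -134.8]), array([ 9.4, 39. ]), 179.7), 37, 62.8)
t 38.75 at [526.1 -97.  196.3] yaw 99.45 grip 0.9 0.0 F [-0.4 -0.4 -0.3] q1,7 [ 0.62  0.49 -0.72  1.81  0.38  0.98 -0.1 ]
-> [ 430.5 -402.4  200. ] 61.5 turn/row [-0.   -0.    2.71]
0 [-2.04 -1.03 -0.03]
1 [-2.09 -0.93 -0.03]
2 [-2.13 -0.83 -0.03]
3 [-2.17 -0.73 -0.03]
4 [-2.2  -0.63 -0.03]
5 [-2.22 -0.52 -0.03]
6 [-2.25 -0.42 -0.03]
7 [-2.26 -0.31 -0.03]
8 [-2.28 -0.2  -0.03]
9 [-2.28 -0.1  -0.03]
10 [-2.29  0.01 -0.03]
11 [-2.28  0.12 -0.03]
12 [-2.27  0.23 -0.03]
13 [-2.26  0.33 -0.03]
```

move_arm --series '[[[-2.05, -1.05, 0], [0, 0, 2.71], 90], [[-2.1, -0.95, 0], [0, 0, 2.71], 90], [[-2.15, -0.85, 0], [0, 0, 2.71], 90], [[-2.15, -0.75, 0], [0, 0, 2.71], 90], [[-2.2, -0.65, 0], [0, 0, 2.71], 90], [[-2.2, -0.5, 0], [0, 0, 2.71], 90], [[-2.25, -0.4, 0], [0, 0, 2.71], 90], [[-2.25, -0.3, 0], [0, 0, 2.71], 90], [[-2.3, -0.2, 0], [0, 0, 2.71], 90], [[-2.3, -0.1, 0], [0, 0, 2.71], 90]]'

```text
time: 39.75
tcp_pos: [457.1, -317.2, 196.7]
orientation: [-2.539, -1.85, 0.0]
wrist_force: [0.7, 0.4, 0.6]
grip_width: 0.899
grasp_force: 0.0
```

move_arm --series '[[[-2.3, 0, 0], [0, 0, 2.71], 90], [[-2.3, 0.1, 0], [0, 0, 2.71], 90], [[-2.25, 0.25, 0], [0, 0, 2.71], 90], [[-2.25, 0.35, 0], [0, 0, 2.71], 90], [[0, 0, 0], [0, 0, 0], 90], [[0, 0, 0], [0, 0, 0], 90], [[0, 0, 0], [0, 0, 0], 90], [[0, 0, 0], [0, 0, 0], 90], [[0, 0, 0], [0, 0, 0], 90], [[0, 0, 0], [0, 0, 0], 90]]'

```text
time: 40.75
tcp_pos: [430.7, -402.5, 196.9]
orientation: [2.699, 1.607, 0.0]
wrist_force: [0.4, -0.8, -0.3]
grip_width: 0.9
grasp_force: 0.0
```

```bash
python3 - <<'E'
from h import *
for c in ('wrist','top'):
    st=readout.read_state(); pd=optics.camera(c); pic,X=cloud(c,st,pd)
    for b in blobs(X,None,52,75,(330,650),(-540,-180)): print(c,b)
E
python3 plan.py 430.5 -402.4 57 61.5 5
```

```text
wrist ((array([ 431.8, -402.5]), array([32.2, 51.7]), 151.9), 2241, 64.9)
top ((array([ 429.7, -402.4]), array([33.4, 50.5]), 151.2), 299, 63.4)
t 40.85 at [ 430.6 -402.7  196.9] yaw 61.53 grip 0.902 0.0 F [-0.2  0.2 -1.2] q1,7 [ 1.04  0.53 -0.51  1.67  0.3   1.02 -0.07]
-> [ 430.5 -402.4   57. ] 61.5 turn/row [0.   0.   0.01]
0 [ 0.01 -0.    2.8 ]
4 [ 0.  -0.   2.8]
```

move_arm --series '[[[0, 0, 3.0], [0, 0, 0], 90], [[0, 0, 4.0], [0, 0, 0], 90], [[0, 0, 4.0], [0, 0, 0], 90], [[0, 0, 2.0], [0, 0, 0], 90], [[0, 0, 0.8], [0, 0, 0], 90], [[0, 0, 0], [0, 0, 0], 90], [[0, 0, 0], [0, 0, 0], 90], [[0, 0, 0], [0, 0, 0], 0], [[0, 0, 0], [0, 0, 0], 0], [[0, 0, 0], [0, 0, 0], 0]]'

```text
time: 41.85
tcp_pos: [431.1, -403.5, 60.4]
orientation: [2.698, 1.605, 0.001]
wrist_force: [-0.0, -0.3, 6.0]
grip_width: 0.576
grasp_force: 61.5
```

move_arm --series '[[[0, 0, 0], [0, 0, 0], 0], [[0, 0, 0], [0, 0, 0], 0], [[0, 0, -1.0], [0, 0, 0], 0], [[0, 0, -3.0], [0, 0, 0], 0], [[0, 0, -4.0], [0, 0, 0], 0], [[0, 0, -4.0], [0, 0, 0], 0], [[0, 0, -2.0], [0, 0, 0], 0], [[0, 0, 0], [0, 0, 0], 0], [[0, 0, 0], [0, 0, 0], 0], [[0, 0, 0], [0, 0, 0], 0]]'

```text
time: 42.85
tcp_pos: [429.5, -402.5, 197.5]
orientation: [-2.698, -1.605, 0.002]
wrist_force: [0.8, -0.8, -2.5]
grip_width: 0.571
grasp_force: 63.1
```

```bash
python3 plan.py 516 -38.3 200 99.4 18
```

```text
t 42.85 at [ 429.5 -402.5  197.5] yaw 61.5 grip 0.571 63.1 F [ 0.8 -0.8 -2.5] q1,7 [ 1.04  0.53 -0.52  1.67  0.3   1.02 -0.07]
-> [516.  -38.3 200. ] 99.4 turn/row [-0.01 -0.   -2.11]
0 [ 2.01 -0.54 -0.01]
1 [ 2.03 -0.47 -0.01]
2 [ 2.04 -0.39 -0.01]
3 [ 2.06 -0.32 -0.01]
4 [ 2.07 -0.24 -0.01]
5 [ 2.07 -0.17 -0.01]
6 [ 2.08 -0.09 -0.01]
7 [ 2.08 -0.01 -0.01]
8 [ 2.08  0.06 -0.01]
9 [ 2.08  0.14 -0.01]
10 [ 2.07  0.21 -0.01]
11 [ 2.06  0.29 -0.01]
12 [ 2.05  0.37 -0.01]
13 [ 2.03  0.44 -0.01]
14 [ 2.01  0.52 -0.01]
15 [ 1.99  0.59 -0.01]
16 [ 1.97  0.66 -0.01]
17 [ 1.95  0.73 -0.01]
```

move_arm --series '[[[2.0, -0.55, 0], [0, 0, -2.11], 0], [[2.05, -0.45, 0], [0, 0, -2.11], 0], [[2.05, -0.4, 0], [0, 0, -2.11], 0], [[2.05, -0.3, 0], [0, 0, -2.11], 0], [[2.05, -0.25, 0], [0, 0, -2.11], 0], [[2.05, -0.15, 0], [0, 0, -2.11], 0], [[2.1, -0.1, 0], [0, 0, -2.11], 0], [[2.1, 0, 0], [0, 0, -2.11], 0], [[2.1, 0.05, 0], [0, 0, -2.11], 0], [[2.1, 0.15, 0], [0, 0, -2.11], 0]]'

```text
time: 43.85
tcp_pos: [479.3, -198.3, 198.8]
orientation: [2.357, 2.077, 0.0]
wrist_force: [0.3, -0.1, -2.2]
grip_width: 0.57
grasp_force: 63.0
```

move_arm --series '[[[2.05, 0.2, 0], [0, 0, -2.11], 0], [[2.05, 0.3, 0], [0, 0, -2.11], 0], [[2.05, 0.35, 0], [0, 0, -2.11], 0], [[2.05, 0.45, 0], [0, 0, -2.11], 0], [[2.0, 0.5, 0], [0, 0, -2.11], 0], [[2.0, 0.6, 0], [0, 0, -2.11], 0], [[1.95, 0.65, 0], [0, 0, -2.11], 0], [[1.95, 0.75, 0], [0, 0, -2.11], 0], [[0, 0, 0], [0, 0, 0], 0], [[0, 0, 0], [0, 0, 0], 0]]'

```text
time: 44.85
tcp_pos: [517.0, -37.5, 198.7]
orientation: [-2.028, -2.399, 0.0]
wrist_force: [-0.3, 0.5, -2.6]
grip_width: 0.577
grasp_force: 62.9
```

move_arm --series '[[[0, 0, 1.0], [0, 0, 0], 0], [[0, 0, 1.5], [0, 0, 0], 0], [[0, 0, 1.5], [0, 0, 0], 0], [[0, 0, 0], [0, 0, 0], 0], [[0, 0, 0], [0, 0, 0], 0], [[0, 0, 0], [0, 0, 0], 0], [[0, 0, 0], [0, 0, 0], 0], [[0, 0, 0], [0, 0, 0], 0], [[0, 0, 0], [0, 0, 0], 0], [[0, 0, 0], [0, 0, 0], 0]]'

```text
time: 45.85
tcp_pos: [517.1, -38.5, 159.0]
orientation: [2.03, 2.397, 0.0]
wrist_force: [0.4, -0.8, -2.8]
grip_width: 0.574
grasp_force: 62.9
```

```bash
python3 plan.py 516 -38.3 109 99.4 5
```

```text
t 45.85 at [517.1 -38.5 159. ] yaw 99.48 grip 0.574 62.9 F [ 0.4 -0.8 -2.8] q1,7 [ 0.5   0.51 -0.71  1.9   0.42  0.88 -0.25]
-> [516.  -38.3 109. ] 99.4 turn/row [0.   0.   0.02]
0 [ 0.01 -0.02  1.  ]
4 [ 0.01 -0.02  1.  ]
```

move_arm --series '[[[0, -0.1, 1.0], [0, 0, 0], 0], [[0, 0, 1.0], [0, 0, 0], 0], [[0, 0, 1.0], [0, 0, 0], 0], [[0, 0, 0.8], [0, 0, 0], 0], [[0, 0, 0.6], [0, 0, 0], 0], [[0, 0, 0.4], [0, 0, 0], 0], [[0, 0, 0.2], [0, 0, 0], 0], [[0, 0, 0], [0, 0, 0], 0], [[0, 0, 0], [0, 0, 0], 0], [[0, 0, 0], [0, 0, 0], 0]]'

```text
time: 46.85
tcp_pos: [516.3, -38.5, 109.2]
orientation: [2.03, 2.397, 0.001]
wrist_force: [-0.6, -0.4, 1.6]
grip_width: 0.578
grasp_force: 63.6
```

move_arm --series '[[[0, 0, 0], [0, 0, 0], 70], [[0, 0, 0], [0, 0, 0], 80], [[0, 0, 0], [0, 0, 0], 80], [[0, 0, -2.0], [0, 0, 0], 80], [[0, 0, -3.0], [0, 0, 0], 80], [[0, 0, -2.0], [0, 0, 0], 0], [[0, 0, 0], [0, 0, 0], 0], [[0, 0, 0], [0, 0, 0], 0], [[0, 0, 0], [0, 0, 0], 0], [[0, 0, 0], [0, 0, 0], 0]]'

```text
time: 47.85
tcp_pos: [515.5, -38.7, 177.9]
orientation: [-2.029, -2.396, 0.002]
wrist_force: [0.3, 0.4, 0.2]
grip_width: -0.0
grasp_force: 0.0
```

```bash
python3 plan.py 516 -38.3 97 99.4 5; python3 - <<'E'
from h import *
st=readout.read_state(); pic,X=cloud('wrist',st)
for b in blobs(X,None,95,125,(430,640),(-170,90)): print(b)
E
```

```text
t 47.85 at [515.5 -38.7 177.9] yaw 99.49 grip -0.0 0.0 F [0.3 0.4 0.2] q1,7 [ 0.52  0.49 -0.73  1.88  0.4   0.92 -0.23]
-> [516.  -38.3  97. ] 99.4 turn/row [-0.02 -0.01  0.02]
0 [0.01 0.01 1.62]
4 [0.01 0.01 1.62]
((array([515.9, -36.7]), array([32.1, 51.7]), 9.6), 4024, 114.9)
```

move_arm --series '[[[0, 0, 2.5], [0, 0, 0], 0], [[0, 0, 1.5], [0, 0, 0], 0], [[0, 0, 0.8], [0, 0, 0], 0], [[0, 0, 0.8], [0, 0, 0], 0], [[0, 0, 0.8], [0, 0, 0], 0], [[0, 0, 0.8], [0, 0, 0], 0], [[0, 0, 0.6], [0, 0, 0], 0], [[0, 0, 0.4], [0, 0, 0], 0], [[0, 0, 0], [0, 0, 0], 0], [[0, 0, 0], [0, 0, 0], 0]]'

```text
time: 48.9
tcp_pos: [516.4, -38.5, 98.4]
orientation: [2.029, 2.396, 0.0]
wrist_force: [-5.5, -1.2, 20.7]
grip_width: -0.002
grasp_force: 10.2
```

move_arm --series '[[[0, 0, -0.5], [0, 0, 0], 0], [[0, 0, -1.5], [0, 0, 0], 0], [[0, 0, -3.0], [0, 0, 0], 0], [[0, 0, -4.0], [0, 0, 0], 0], [[-3.0, 0, -4.0], [0, 0, 0], 0], [[-3.0, 0, -1.0], [0, 0, 0], 0], [[-3.0, 0, 0], [0, 0, 0], 0], [[-3.0, 0, 0], [0, 0, 0], 0], [[0, 0, 0], [0, 0, 0], 0], [[0, 0, 0], [0, 0, 0], 0]]'

```text
time: 49.9
tcp_pos: [535.7, -157.4, 236.3]
orientation: [-2.032, -2.395, -0.0]
wrist_force: [0.1, 0.5, -0.1]
grip_width: -0.002
grasp_force: 0.0
```

```bash
python3 - <<'E'
from h import *
st=readout.read_state(); pic,X=cloud('wrist',st)
for n,a,b in (('b',516,-38),('c',526,-97)):
    m=(abs(X[...,0]-a)<10)&(abs(X[...,1]-b)<8); print(n,np.nanmedian(X[m][:,2]), m.sum())
pic,X=cloud('top'); save('fin.png',pic,1.5)
for b in blobs(X,None,125,150,(300,700),(150,500)): print(b)
for b in blobs(X,None,55,71,(200,900),(-560,-130)): print(b)
for n,a,b in (('b',516,-38),('c',526,-97)):
    m=(abs(X[...,0]-a)<10)&(abs(X[...,1]-b)<8); print(n,np.nanmedian(X[m][:,2]), m.sum())
E
```

```text
b 85.55980267301533 551
c 85.63206214032803 444
((array([540.8, 249.3]), array([32.6, 51.9]), 37.0), 311, 138.2)
((array([515.6, 280.5]), array([32.7, 51.2]), 37.7), 318, 138.1)
((array([491.1, 312.7]), array([32.4, 51.2]), 37.7), 326, 138.2)
((array([424. , 392.7]), array([36.1, 37.9]), 138.4), 213, 129.1)
((array([ 396.4, -134.1]), array([ 7.3, 31.6]), 172.0), 32, 63.1)
b 84.10036969841724 48
c 83.9950577366677 57
```

View pics/fin.png

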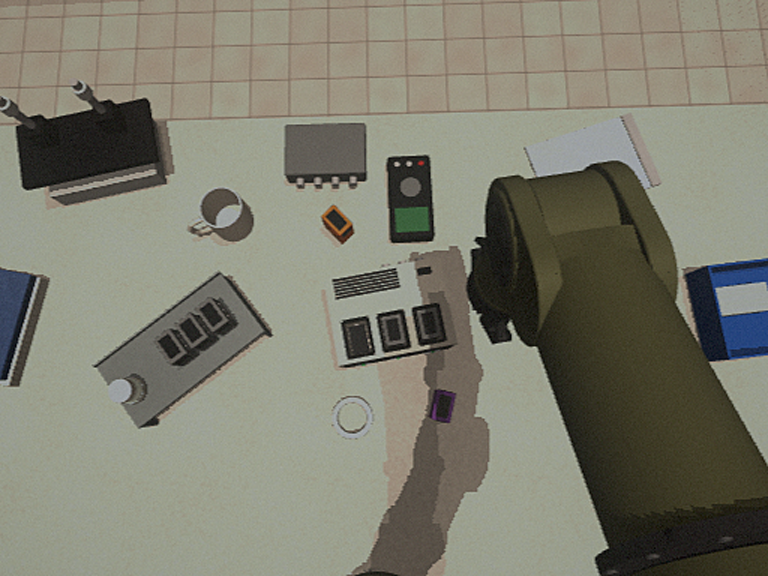

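The three full cartridges stand in a neat row at (172,345)–(215,315). Bays b and c at (393,330) and (428,322) hold flush cartridges, bay a is empty, and no grey spare is left on the bench.

```bash
python3 -c "
from bench import job_done; print(job_done())"
```

```text
the job is handed in; nothing more can be done
None
```

The job is handed in: the three full cartridges stand in a neat row on the shelf, and the only two spares on the bench are caught flush in the middle and right bays, leaving the left bay empty.

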